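# Pack flanged hubs head-to-tail in the kit tray

## Robot

A 6-joint arm with a two-finger parallel gripper is mounted at the origin on the work surface. World frame = base frame: x ahead of the robot, y to its left, z up, the work surface at z = 0. Lengths are in mm, angles in rad, forces in N, time in s.
With the tool pointing down it reaches from about 350 to 775 mm from the base axis. Payload 5.5 kg.
Tool frame: the origin (TCP) lies midway between the tips of the shut fingers; the grasp point (between the pads) lies 19 mm behind it (robot.pinch_z is the distance from the TCP to the grasp point, in mm); z points along the fingers, y is the line along which they close (so a half turn about z gives the same grasp; the last joint's range is limited). The gripper opens to 85 mm and grips with 20 to 120 N. Pads are 22 mm wide; open, the fingers measure 114 mm over their backs; the gripper's body (76 mm by 85 mm) begins 54 mm behind the grasp point. The pads swing forward as they close: fully open they stand 13 mm farther back than shut.
Start: joints at [-1.257, 0.313, 0.046, 1.304, 0, 1.431], TCP at [252.073, -516.847, 231.323] pointing down, gripper open.
Joint ranges: [-2.76, 2.76], [-0.86, 1.69], [-1.03, 1.26], [-2.2, 2.34], [-1.47, 1.5], [-3.14, 3.14]. Speed limits (rad/s): [2.57, 2.57, 3.14, 3.14, 3.14, 3.14].

## Interface

Orientations are given as a unit quaternion [x, y, z, w].
In Python, from station import telemetry, camera, hand_in, robot gives the robot as it stands.
- The arm moves only by the shell command python3 -m jog 'ROWS' [FORCE]. ROWS is JSON, a list that holds one entry, the list of rows, each a list of 7 numbers: the shift along the tool's x, y, z in cm, then the turn, a rotation vector about the tool's x, y, z in degrees, then the opening, from 0 (shut) to 1 (fully open). A call has 1 to 20 rows; each row shifts and turns the commanded pose from where the row before left it, along the tool's axes as they then stand; what a row does not reach is not made up. A row lasts 1/10 s, in which the tool goes at most 50 mm and 8.59 degrees, less where a joint would pass 70% of its speed; a pose out of reach is approached as far as the arm can. A call with a gripper value outside its range is refused whole. The fingers move at their own pace and stop on an object; FORCE is the grip in N (left out, the last holds). Time passes only in rows, so rows that do not move let the fingers close. It gives the time, the measured TCP pose, the force, the opening and the grip force at its end, in the units of the state.
- telemetry.state(): the state, without advancing time (a new reading comes with each control period).
- camera(name): name is "side" or "top" or "wrist"; returns a dict with "img" (384x512x3 uint8, red, green, blue), "fov_y" (degrees; the focal length in pixels is half the picture's height over the tangent of half this angle, whatever the lens; pixels are square), "cx", "cy" (the principal point, pixels), "rvec" (rotation vector, rad) and "tvec" (3), from world to camera coordinates, as OpenCV has them; the wrist camera has in their place "mount" (4x4, takes a point from camera to tool coordinates, whose origin is the TCP and whose axes are the flange's). Camera axes: x right, y down, z forward; pixel columns grow to the right and rows downward; lengths in mm; the calibration is good to about 2 mm. A picture is of the moment at which its call begins: read the wrist's pose just before it. There is no depth.
- hand_in(): hands the job in; it is judged then, once.
The state is a dict: "t": time; "joint_pos": joint angles; "dq": joint speeds; "joint_torque": joint torques, N m; "eef_pos": TCP position; "ee_rot": TCP orientation; "contact_force": force on the tool from outside, world axes, zero at the start; "wrist_torque": the same for the moment, N m; "finger_gap": finger opening in mm; "gripper_force": force on a finger pad.
Only numpy, scipy, OpenCV 4.12 (cv2) and the standard library are available. Lean on these libraries where they do the work, as an engineer would, in place of code of your own. Each camera call takes 0.05 s, during which the arm holds its last target. There are 200 camera calls.

## Task

Strip the stud stand from the top down: first put the wing nut in the red dish, then the spacer in the dish, and only then take the hub off the stud. Pack the three loose hubs into the white tray with the one already there, alternately up and down so they interlock as two level columns lined up with the tray: in the empty end a crown-down hub with the stud's crown-up hub on it, flat face to flat face, and on the hub already there the other crown-down hub, crown to crown. Set the hubs down gently, squarely on each other, and leave the wheel, tools, phone, bottle and battery where they are.

Things in the scene. Friction and masses are not known exactly. Their poses are not given: they have to be found in the camera images.
- tray: White tray, fixed, 216 x 74 mm, x along its length, origin under its centre on the table. Floor 4 mm thick; inside 200 x 62 mm; end walls 50 mm high, side rails 12 mm high (over the table). One end holds hub_first, the other shows a flat blue card. Two flanges do not fit side by side at one level, but a crown-up and a crown-down hub do, about 82 mm apart, one flange over the other.
- hub_first: Hat-shaped orange hub: flat flange 110 (x) x 56 (y) x 12 mm with a round yellow crown, 44 mm across, standing 30 mm out of one face (42 mm in all); 24 mm bore right through; about 160 g; z up. Already in the tray, crown up, its flange on the tray floor near one end (either end), loose. Origin at the centre of its underside (the flange's flat face).
- hub_stud: Hat-shaped orange hub: flat flange 110 (x) x 56 (y) x 12 mm with a round yellow crown, 44 mm across, standing 30 mm out of one face (42 mm in all); 24 mm bore right through; about 160 g; z up. Starts crown up on the stud stand. Origin at the centre of its underside (the flange's flat face).
- hub_a: Hat-shaped orange hub: flat flange 110 (x) x 56 (y) x 12 mm with a round yellow crown, 44 mm across, standing 30 mm out of one face (42 mm in all); 24 mm bore right through; about 160 g; z up. Stands crown down on the table, flange uppermost (30 to 42 mm up). Origin at the centre of its underside (the crown's end face). Interchangeable with hub_b.
- hub_b: Hat-shaped orange hub: flat flange 110 (x) x 56 (y) x 12 mm with a round yellow crown, 44 mm across, standing 30 mm out of one face (42 mm in all); 24 mm bore right through; about 160 g; z up. The same as hub_a, also crown down. Origin at the centre of its underside (the crown's end face).
- stand: Aluminium stud stand, fixed: plate 140 x 100 x 10 mm with an upright plain 12 mm stud at its centre, top 84 mm above the table. Origin under its centre on the table. On it, from below: hub_stud (10 to 52 mm), spacer (52 to 68 mm), wing nut (68 to 96 mm).
- spacer: Grey plastic ring, 50 mm outside, 20 mm bore, 16 mm tall, 40 g, loose on the stud on top of the hub's crown. Origin at the centre of its underside.
- nut: Brass wing nut, loose on the thread: it lifts straight off. Capped round body 24 mm across, 28 mm tall, blind 16 mm bore 17 mm deep from below; two upright wings 8 mm thick along its x, 60 mm across, 6 to 26 mm above its foot. Pinch the body across y. 50 g. Origin at the centre of its underside, z up.
- dish: Red shallow dish, fixed, 100 mm (x) x 190 mm (y) outside, 16 mm high, walls and floor 4 mm. Origin under its centre on the table. It takes the nut and the spacer side by side along y.
- wheel: Bystander: orange wheel with black tyre lying flat, 70 mm across, 24 mm tall (hub 32 mm). Origin at the centre of its underside.
- screwdriver: Bystander: red screwdriver, 170 mm, lying along its x, no more than 35 mm tall.
- wrench: Bystander: steel wrench, 140 mm, lying along its x, no more than 15 mm tall.
- phone: Bystander: black phone lying flat, 72 (x) x 152 (y) x 9 mm. Origin under its centre.
- bottle: Bystander: blue bottle standing, 62 mm across, 170 mm tall. Origin under its centre.
- battery: Bystander: grey battery block, 50 (x) x 130 (y) x 31 mm. Origin under its centre.
Mind the look-alikes: they are no part of the job. What is shaped like the hub_b but brown or pink is not meant.

How it is judged:
By the outcome, as a careful person would: the job done as asked, in the order asked, and still so for the second after the job is handed in, with the robot touching nothing.
It also fails if it takes over 72 s, if anything falls off the work surface, if the arm or the gripper's body presses on something with over 40 N, if the wrist force passes 120 N, or if a joint passes its speed limit or range.

## Working session

There is one attempt and no reset: what is moved stays moved. The work goes in short steps, Python scripts to look and compute and a shell command to move; the robot and the scene stay as the last step left them, time stands still between calls to the robot, and variables do not carry over. Pictures are saved under pics/ and viewed, at most 11 in all, crops included, and the job is handed in when it is done.

```bash
ls; mkdir -p pics; cat > h.py <<'E'
import numpy as np, cv2
from scipy.spatial.transform import Rotation as R
from station import telemetry, camera, robot
def shot(n):
    s=telemetry.state(); c=camera(n); c['s']=s
    f=c['img'].shape[0]/2/np.tan(np.radians(c['fov_y'])/2)
    c['K']=np.array([[f,0,c['cx']],[0,f,c['cy']],[0,0,1.]])
    if n=='wrist':
        T=np.eye(4);T[:3,:3]=R.from_quat(s['ee_rot']).as_matrix();T[:3,3]=s['eef_pos']
        M=T@np.array(c['mount']);c['C']=M[:3,3];c['Rwc']=M[:3,:3]
    else:
        r=R.from_rotvec(np.ravel(c['rvec'])).as_matrix();c['Rwc']=r.T;c['C']=-r.T@np.ravel(c['tvec'])
    return c
def ray(c,uv):
    d=np.linalg.inv(c['K'])@np.array([uv[0],uv[1],1.]);return c['Rwc']@d
def onplane(c,uv,z):
    d=ray(c,uv);return c['C']+d*(z-c['C'][2])/d[2]
def proj(c,P):
    p=c['K']@(c['Rwc'].T@(np.array(P,float)-c['C']));return p[:2]/p[2]
def tri(c1,u1,c2,u2):
    A=[];b=[]
    M=np.zeros((3,3));v=np.zeros(3)
    for c,u in((c1,u1),(c2,u2)):
        d=ray(c,u);d/=np.linalg.norm(d);P=np.eye(3)-np.outer(d,d);M+=P;v+=P@c['C']
    return np.linalg.solve(M,v)
def save(c,name,crop=None,scale=1):
    im=c['img'][:,:,::-1]
    if crop: x0,y0,x1,y1=crop; im=im[y0:y1,x0:x1]
    cv2.imwrite('pics/'+name,cv2.resize(im,None,fx=scale,fy=scale,interpolation=cv2.INTER_CUBIC))
E
python3 - <<'E'
from h import *
import pickle
for n in('top','side'):
    c=shot(n);save(c,n+'0.png',scale=1.5);pickle.dump(c,open(n+'.pkl','wb'));print(n,c['C'],c['K'][0,0],c['Rwc'][:,2])
s=telemetry.state();print(s);print(camera('wrist')['mount'],robot.pinch_z)
E
```

```text
pics
top [ 427.66869812  -45.10443494 1348.74544038] 386.33727178703276 [ 0.10646166  0.02120206 -0.99409073]
side [144.83955191 817.72396416 806.06018583] 485.4047088505332 [ 0.35796381 -0.70806388 -0.60869323]
{'t': 0.1, 'joint_pos': array([-1.25661723e+00,  3.13942265e-01,  4.51143273e-02,  1.30358788e+00,
        1.09751923e-06,  1.43122693e+00]), 'dq': array([ 1.03712637e-03, -2.86706347e-03,  1.50968995e-03, -7.29083150e-04,
        6.59398968e-05,  4.57236061e-05]), 'joint_torque': array([ 3.08423259e-03, -4.81727028e+01,  2.99241507e+01,  1.28586733e-02,
       -8.47670435e-05, -1.83579232e-06]), 'eef_pos': array([ 251.91466195, -516.39059084,  230.49726827]), 'ee_rot': array([ 9.74373919e-01,  2.24932901e-01, -7.00583847e-05, -8.06710678e-04]), 'contact_force': array([ 0.17775884, -0.77190198, -0.00557062]), 'wrist_torque': array([0.0010696 , 0.00559675, 0.00899669]), 'gripper_force': 0.0, 'finger_gap': 85.3783530070921}
[[ 1.02959586e-04 -9.47614211e-01 -3.19417120e-01  8.36052133e+01]
 [ 9.99999475e-01 -2.28004224e-04  9.98755403e-04 -7.46539939e-01]
 [-1.01926327e-03 -3.19417055e-01  9.47613690e-01 -1.42643021e+02]
 [ 0.00000000e+00  0.00000000e+00  0.00000000e+00  1.00000000e+00]] 18.700000000000003
```

View pics/top0.png

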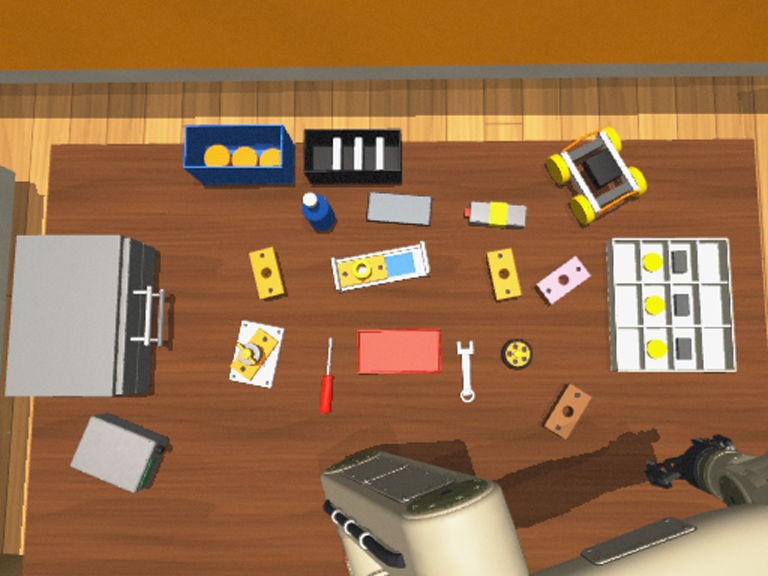

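View pics/side0.png

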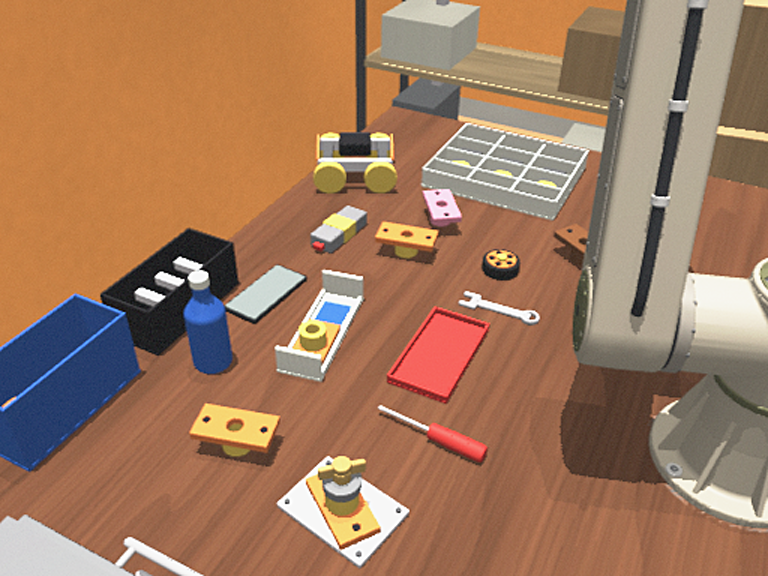

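Top view (×1.5 px): crown-down orange hubs are at (266,273) and (504,274). The look-alikes are pink (563,280) and brown (568,410). The wheel is at (516,353), the stand at (256,353), and the dish at (399,351). The tray runs (335..428, 265), with hub_first's crown at (362,270) on its left and the card at (402,264). The side view agrees: hubs at (235,427) and (407,236), stand at (342,500).

```bash
cat > m.py <<'E'
from h import *
def rects(c,lo,hi,minA=60,k=3):
    hsv=cv2.cvtColor(c['img'],cv2.COLOR_RGB2HSV);m=cv2.inRange(hsv,lo,hi)
    m=cv2.morphologyEx(m,cv2.MORPH_CLOSE,np.ones((k,k)))
    cs,_=cv2.findContours(m,cv2.RETR_EXTERNAL,cv2.CHAIN_APPROX_NONE)
    return [q for q in cs if cv2.contourArea(q)>minA]
def plane_rect(c,q,z):
    P=np.array([onplane(c,p,z)[:2] for p in q[:,0,:]],np.float32)
    (cx,cy),(w,h),a=cv2.minAreaRect(P)
    if w<h: w,h=h,w;a+=90
    return np.round([cx,cy,w,h,(a+90)%180-90],1)
E
python3 - <<'E'
from m import *
import pickle
t=pickle.load(open('top.pkl','rb'));s=pickle.load(open('side.pkl','rb'))
print('orange')
for c,n in((t,'top'),(s,'side')):
  print(n)
  for q in rects(c,(11,130,120),(28,255,255)):
    x,y,w,h=cv2.boundingRect(q)
    if y>60: print((x+w//2,y+h//2),w,h,plane_rect(c,q,42), plane_rect(c,q,0)[:2])
  print('red')
  for q in rects(c,(0,120,100),(6,255,255),200): print(plane_rect(c,q,16),cv2.boundingRect(q))
  print('white')
  for q in rects(c,(0,0,190),(180,40,255),200): print(plane_rect(c,q,10),plane_rect(c,q,50),cv2.boundingRect(q))
  print('blue')
  for q in rects(c,(100,100,150),(112,255,255),60): print(plane_rect(c,q,4),cv2.boundingRect(q))
px=lambda x,y:np.array([x,y])/1.5
print('nut top',tri(t,px(247,351),s,px(343,463)),'hubL bore',tri(t,px(266,273),s,px(234,425)),'hubR',tri(t,px(504,274),s,px(407,236)),'crown first',tri(t,px(362,270),s,px(313,329)))
E
```

```text
orange
top
(414, 351) 140 62 [  90.5 -483.9  447.   106.6  -71.6] [  79.6 -498. ]
red
[445.9  -5.7 189.8  99.3  90. ] (238, 219, 56, 30)
white
[  13.4 -146.5  132.    69.1   11.3] [  25.8 -143.5  128.1   67.1   11.3] (295, 343, 26, 41)
[211.8 648.4 156.6 114.9  68.5] [218.2 627.7 151.9 111.4  68.5] (50, 279, 52, 48)
[438.8 324.  138.9  98.9 -11.2] [438.5 313.  134.7  95.9 -11.2] (153, 214, 36, 45)
[ 609.  -387.2  110.    54.9  -54.4] [ 603.6 -377.   106.7   53.2  -54.4] (358, 171, 35, 31)
[642.1  37.9 221.   79.1 -79.5] [635.7  35.4 214.4  76.7 -79.5] (221, 161, 65, 33)
[ 552.  -636.2  305.2  265.7   -0. ] [ 548.3 -618.5  296.1  257.8   -0. ] (408, 159, 83, 89)
[533.  704.7 370.   93.4  -0. ] [529.9 682.3 359.   90.6  -0. ] (50, 157, 30, 106)
[781.1  -6.7 139.9  62.6  85.1] [770.5  -7.8 135.7  60.7  85.1] (246, 129, 41, 20)
blue
[647.8  -8.6  63.7  47.5 -78.8] (257, 168, 20, 16)
[783.1 192.4  61.7  51.6 -58.5] (201, 130, 18, 17)
[939.2 394.9 240.  105.1  89.6] (122, 83, 67, 29)
side
(235, 157) 16 18 [ 714.5 -188.1   88.4   35.3   89.4] [ 745.8 -243.4]
(486, 151) 52 67 [  69.  -570.4 
[... 809 characters left out ...]
7, 52, 35)
[ 629.8 -437.3  127.8   55.3  -54.9] [ 605.4 -374.2  121.4   52.5  -54.9] (283, 124, 24, 21)
[ 557.1 -750.9  409.   341.6  -90. ] [ 536.4 -672.1  388.5  324.4  -90. ] (282, 82, 121, 53)
[ 1.1837e+03 -1.6329e+03  2.6960e+02  2.5420e+02  6.0000e-01] [ 1.1315e+03 -1.5097e+03  2.5600e+02  2.4140e+02  6.0000e-01] (256, 0, 64, 18)
blue
[649.9 -13.5  49.9  47.8 -79.6] (210, 201, 24, 15)
[849.9  84.1  69.6  67.9 -62. ] (123, 198, 27, 18)
[1023.   282.8  259.3  117.9   89.9] (0, 196, 84, 79)
nut top [441.56535346 320.74300736  88.77622986] hubL bore [623.77726659 298.09148498  39.04691942] hubR [ 619.11463597 -247.59855709   34.14691137] crown first [629.76718362  77.13551415  42.71349788]
```

```bash
cat > plan.py <<'E'
import sys,json
from h import *
def yaw(s):
    x=R.from_quat(s['ee_rot']).as_matrix()[:,0];return np.degrees(np.arctan2(x[1],x[0]))
def plan(x,y,z,yw,n,g,start=None,ramp=2):
    "rows from the measured pose to TCP x,y,z (mm), tool-x heading yw (deg, unwrapped as given), polar path"
    s=telemetry.state();p=s['eef_pos'];y0=yaw(s);th6=np.degrees(s['joint_pos'][5]);j1=np.degrees(s['joint_pos'][0])
    y0=j1-th6+180+((y0-(j1-th6+180)+180)%360-180)   # unwrap so that J6=j1+180-yaw
    w=np.ones(n)
    if n>2*ramp:
        for i in range(ramp): w[i]=w[-1-i]=(i+1)/(ramp+1)
    f=np.cumsum(w)/w.sum()
    a=np.array([np.hypot(p[0],p[1]),np.arctan2(p[1],p[0]),p[2],y0]);b=np.array([np.hypot(x,y),np.arctan2(y,x),z,yw])
    print('from',np.round(p,1),'yaw %.1f -> J6 end %.0f'%(y0,np.degrees(b[1])+180-yw),'tilt',np.round(R.from_quat(s['ee_rot']).as_matrix()[:2,2],4))
    # simulate the rounded rows
    q=p.copy();h=y0;rows=[]
    for k in f:
        c=a+(b-a)*k;t=np.array([c[0]*np.cos(c[1]),c[0]*np.sin(c[1]),c[2]])
        H=np.radians(h);ex=np.array([np.cos(H),np.sin(H),0]);ey=np.array([np.sin(H),-np.cos(H),0])
        d=t-q;sx,sy,sz=np.round([d@ex/10,d@ey/10,-d[2]/10],2);dz=round(-(c[3]-h),1)
        q=q+10*(sx*ex+sy*ey+np.array([0,0,-sz]));h-=dz
        rows.append([float(v)+0 for v in (sx,sy,sz,0,0,dz,g)])
    print(json.dumps([rows]).replace(' ','').replace('.0,',',').replace('.0]',']'))
if __name__=='__main__':
    v=[float(i) for i in sys.argv[1:7]];plan(*v[:4],int(v[4]),v[5])
E
python3 plan.py 439 322 230 130 20 1
```

```text
from [ 251.9 -516.5  230.6] yaw 26.0 -> J6 end 86 tilt [-0.0005  0.0013]
[[[1.86,-0.09,0,0,0,-1.9,1],[3.71,-0.23,0,0,0,-3.9,1],[5.55,-0.41,0.01,0,0,-5.8,1],[5.53,-0.39,0,0,0,-5.7,1],[5.51,-0.38,0,0,0,-5.8,1],[5.51,-0.36,0.01,0,0,-5.8,1],[5.48,-0.33,0,0,0,-5.8,1],[5.47,-0.31,0,0,0,-5.7,1],[5.46,-0.3,0.01,0,0,-5.8,1],[5.44,-0.28,0,0,0,-5.8,1],[5.43,-0.25,0,0,0,-5.8,1],[5.41,-0.24,0.01,0,0,-5.8,1],[5.39,-0.21,0,0,0,-5.7,1],[5.38,-0.19,0,0,0,-5.8,1],[5.36,-0.18,0.01,0,0,-5.8,1],[5.35,-0.15,0,0,0,-5.8,1],[5.33,-0.14,0,0,0,-5.7,1],[5.32,-0.12,0.01,0,0,-5.8,1],[3.54,-0.01,0,0,0,-3.9,1],[1.76,0.03,0,0,0,-1.9,1]]]
```

```bash
python3 -m jog '[[[1.9,-0.1,0,0,0,-1.9,1],[3.7,-0.2,0,0,0,-3.9,1],[4.9,-0.3,0,0,0,-5.3,1],[4.9,-0.3,0,0,0,-5.3,1],[4.9,-0.3,0,0,0,-5.3,1],[4.9,-0.3,0,0,0,-5.3,1],[4.9,-0.3,0,0,0,-5.3,1],[4.9,-0.3,0,0,0,-5.3,1],[4.9,-0.3,0,0,0,-5.3,1],[4.9,-0.3,0,0,0,-5.3,1],[4.9,-0.3,0,0,0,-5.3,1],[4.9,-0.2,0,0,0,-5.3,1],[4.9,-0.2,0,0,0,-5.3,1],[4.9,-0.2,0,0,0,-5.3,1],[4.9,-0.2,0,0,0,-5.3,1],[4.9,-0.2,0,0,0,-5.3,1],[4.9,-0.1,0,0,0,-5.3,1],[4.9,-0.1,0,0,0,-5.3,1],[4.9,-0.1,0,0,0,-5.3,1],[4.9,-0.1,0,0,0,-5.3,1]]]'; python3 plan.py 439 322 200 130 4 1
```

```text
t: 2.15
eef_pos: [443.3, 290.7, 230.9]
ee_rot: [0.443, 0.897, -0.0, -0.0]
contact_force: [0.4, 0.3, 0.3]
finger_gap: 85.8
gripper_force: 0.0
from [443.3 290.7 230.9] yaw 127.4 -> J6 end 86 tilt [-0.0001 -0.0001]
[[[0.67,0.4,0.77,0,0,-0.6,1],[0.68,0.4,0.77,0,0,-0.7,1],[0.68,0.4,0.78,0,0,-0.6,1],[0.69,0.4,0.77,0,0,-0.7,1]]]
```

```bash
python3 - <<'E'
from h import *
c=shot('wrist');save(c,'w1.png',scale=1.5);import pickle;pickle.dump(c,open('w1.pkl','wb'))
for P in([439,325,96],[439,325,52],[439,325,10]):print(proj(c,P)*1.5)
E
```

```text
[420.83362224 218.1422944 ]
[417.23683699 205.56878635]
[414.57749721 196.27236529]
```

View pics/w1.png

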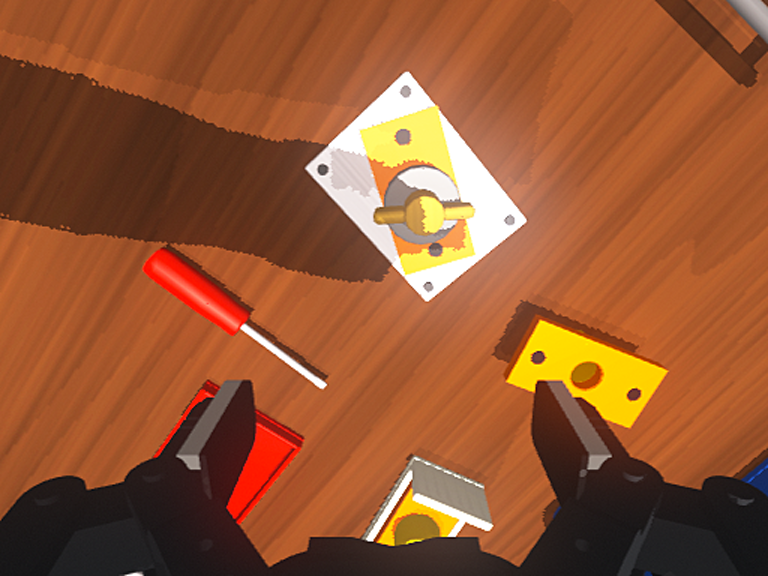

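Wrist view (×1.5 px): nut at (425,212) with wings (375,214)–(474,212), i.e. along tool y. hub_stud corners are (361,130), (436,107), (474,248), (403,273). Stand corners are (408,72), (526,218), (428,300), (306,167). The left orange hub's bore is at (586,375), with corners (540,318), (667,368), (630,428), (506,381). This confirms orange, not brown or pink.

```bash
python3 - <<'E'
from h import *
import pickle
c=pickle.load(open('w1.pkl','rb'));t=pickle.load(open('top.pkl','rb'))
def o(l,z): return np.array([onplane(c,np.array(p)/1.5,z)[:2] for p in l])
def ang(v): return np.degrees(np.arctan2(v[1],v[0]))
w=o([(375,214),(474,212)],90);print('wings',w.mean(0),ang(w[1]-w[0]),np.linalg.norm(w[1]-w[0]))
print('nut tri',tri(c,np.array((425,212))/1.5,t,np.array((247,351))/1.5))
for n,l,z in(('stud',[(361,130),(436,107),(474,248),(403,273)],22),('stand',[(408,72),(526,218),(428,300),(306,167)],10),('L',[(540,318),(667,368),(630,428),(506,381)],42)):
  r=cv2.minAreaRect(o(l,z).astype(np.float32));print(n,r)
print('L bore',tri(c,np.array((586,374))/1.5,t,np.array((266,273))/1.5))
E
```

```text
wings [439.77128742 327.98052249] 38.58810317807013 58.105157279632465
nut tri [443.18495276 326.75962655  70.24570154]
stud ((439.7430725097656, 329.77545166015625), (56.123348236083984, 107.40768432617188), 53.61267852783203)
stand ((440.1467590332031, 328.26727294921875), (98.05420684814453, 138.21348571777344), 78.87154388427734)
L ((625.0299682617188, 300.8856201171875), (111.28665161132812, 57.358707427978516), 15.206494331359863)
L bore [623.62661472 299.09949735  39.37250848]
```

```bash
python3 plan.py 440 327 150 218.6 14 1
```

```text
from [438.6 295.8 231.1] yaw 128.0 -> J6 end -2 tilt [-0.0035  0.0034]
[[[0.06,0.06,0.23,0,0,-2.5,1],[0.13,0.12,0.45,0,0,-5.1,1],[0.16,0.2,0.67,0,0,-7.5,1],[0.15,0.21,0.68,0,0,-7.6,1],[0.11,0.23,0.67,0,0,-7.5,1],[0.08,0.25,0.68,0,0,-7.6,1],[0.05,0.26,0.67,0,0,-7.5,1],[0.02,0.26,0.68,0,0,-7.6,1],[-0.01,0.26,0.67,0,0,-7.5,1],[-0.05,0.25,0.68,0,0,-7.6,1],[-0.08,0.26,0.67,0,0,-7.5,1],[-0.1,0.23,0.68,0,0,-7.6,1],[-0.1,0.15,0.45,0,0,-5,1],[-0.05,0.07,0.23,0,0,-2.5,1]]]
```

```bash
python3 -m jog '[[[0.06,0.06,0.23,0,0,-2.5,1],[0.13,0.12,0.45,0,0,-5.1,1],[0.16,0.2,0.67,0,0,-7.5,1],[0.15,0.21,0.68,0,0,-7.6,1],[0.11,0.23,0.67,0,0,-7.5,1],[0.08,0.25,0.68,0,0,-7.6,1],[0.05,0.26,0.67,0,0,-7.5,1],[0.02,0.26,0.68,0,0,-7.6,1],[-0.01,0.26,0.67,0,0,-7.5,1],[-0.05,0.25,0.68,0,0,-7.6,1],[-0.08,0.26,0.67,0,0,-7.5,1],[-0.1,0.23,0.68,0,0,-7.6,1],[-0.1,0.15,0.45,0,0,-5,1],[-0.05,0.07,0.23,0,0,-2.5,1],[0,0,0,0,0,0,1]]]'; python3 - <<'E'
from h import *
import pickle
c=shot('wrist');pickle.dump(c,open('w2.pkl','wb'));save(c,'w2.png',scale=1.5)
for P in([440,327,96],[440,327,68],[440,327,52]):print(proj(c,P)*1.5)
E
python3 plan.py 440 327 72 218.6 5 1
```

```text
t: 3.7
eef_pos: [445.8, 319.7, 149.4]
ee_rot: [-0.324, 0.946, -0.0, -0.001]
contact_force: [-0.2, -0.5, -0.5]
finger_gap: 85.4
gripper_force: 0.0
[413.84007833 317.52734305]
[411.59536296 295.78369274]
[410.52378418 285.40374235]
from [445.9 319.8 149.8] yaw 217.7 -> J6 end -2 tilt [-0.0009 -0.0006]
[[[0,0.1,0.86,0,0,-0.1,1],[0.01,0.21,1.73,0,0,-0.2,1],[0,0.31,2.59,0,0,-0.3,1],[0.01,0.21,1.73,0,0,-0.2,1],[0,0.1,0.87,0,0,-0.1,1]]]
```

View pics/w2.png

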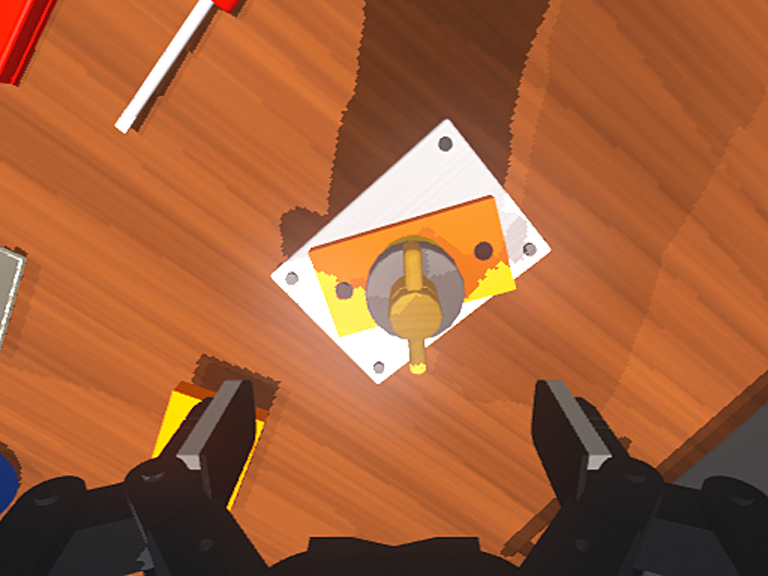

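The cap top is at about (415,312) against a predicted (414,317). The wings run vertically, in line with tool x. So the pose is good to about 2 mm, and I can descend and grip.

```bash
python3 -m jog '[[[0.05,0.1,0.9,0,0,-0.2,0.8],[0.05,0.2,1.7,0,0,-0.2,0.7],[0,0.3,2.6,0,0,-0.3,0.6],[0,0.2,1.7,0,0,-0.2,0.55],[0,0.1,0.9,0,0,0,0.5],[0,0,0,0,0,0,0.3],[0,0,0,0,0,0,0.2],[0,0,0,0,0,0,0.2],[0,0,0,0,0,0,0.1],[0,0,0,0,0,0,0.1],[0,0,0,0,0,0,0.1]]]' 40
```

```text
t: 4.85
eef_pos: [440.1, 326.6, 72.6]
ee_rot: [-0.331, 0.944, 0.0, 0.0]
contact_force: [0.2, 0.0, -0.7]
finger_gap: 22.6
gripper_force: 39.1
```

```bash
python3 -m jog '[[[0,0,-0.5,0,0,0,0.1],[0,0,-1.5,0,0,0,0.1],[0,0,-1.8,0,0,0,0.1],[0,0,-1,0,0,0,0.1]]]' 40;  python3 plan.py 445 44 60 180 13 0.1
```

```text
t: 5.25
eef_pos: [440.4, 326.9, 121.8]
ee_rot: [-0.331, 0.944, 0.0, 0.001]
contact_force: [0.5, -0.1, -0.1]
finger_gap: 22.2
gripper_force: 39.1
from [440.4 326.9 121.8] yaw 218.7 -> J6 end 6 tilt [0.0017 0.0008]
[[[0.35,-0.88,0.19,0,0,1.2,0.1],[0.7,-1.74,0.37,0,0,2.3,0.1],[1.05,-2.58,0.56,0,0,3.5,0.1],[1.01,-2.54,0.57,0,0,3.6,0.1],[0.98,-2.51,0.56,0,0,3.5,0.1],[0.95,-2.48,0.56,0,0,3.5,0.1],[0.92,-2.44,0.56,0,0,3.5,0.1],[0.89,-2.41,0.56,0,0,3.5,0.1],[0.87,-2.38,0.57,0,0,3.5,0.1],[0.83,-2.34,0.56,0,0,3.6,0.1],[0.81,-2.3,0.56,0,0,3.5,0.1],[0.51,-1.53,0.37,0,0,2.3,0.1],[0.24,-0.75,0.19,0,0,1.2,0.1]]]
```

```bash
python3 -m jog '[[[0.35,-0.9,0.2,0,0,1.2,0.1],[0.7,-1.7,0.4,0,0,2.3,0.1],[1,-2.6,0.6,0,0,3.5,0.1],[1,-2.5,0.6,0,0,3.5,0.1],[1,-2.5,0.6,0,0,3.5,0.1],[0.95,-2.5,0.6,0,0,3.5,0.1],[0.9,-2.4,0.6,0,0,3.5,0.1],[0.9,-2.4,0.6,0,0,3.5,0.1],[0.9,-2.4,0.6,0,0,3.5,0.1],[0.8,-2.3,0.6,0,0,3.6,0.1],[0.8,-2.3,0.6,0,0,3.5,0.1],[0.5,-1.5,0.4,0,0,2.3,0.1],[0.25,-0.8,0.2,0,0,1.2,0.1],[0,0,0.8,0,0,0,0.1],[0,0,1.2,0,0,0,0.1],[0,0,1.2,0,0,0,0.1],[0,0,0.6,0,0,0,0.1],[0,0,0,0,0,0,0.1]]]' 40
```

```text
t: 7.05
eef_pos: [444.0, 45.2, 15.1]
ee_rot: [-0.001, 1.0, 0.0, -0.001]
contact_force: [0.6, 0.3, -0.5]
finger_gap: 22.6
gripper_force: 39.2
```

```bash
python3 -m jog '[[[0,0,0.4,0,0,0,0.1],[0,0,0.2,0,0,0,0.1],[0,0,0,0,0,0,0.35],[0,0,0,0,0,0,0.5],[0,0,0,0,0,0,0.55],[0,0,-1.5,0,0,0,0.55],[0,0,-3,0,0,0,0.55],[0,0,-3.5,0,0,0,0.7],[0,0,-2,0,0,0,1]]]' 40; python3 plan.py 440 327 105 218 13 1
```

```text
t: 7.95
eef_pos: [446.0, 44.5, 112.8]
ee_rot: [-0.001, 1.0, -0.0, 0.002]
contact_force: [0.3, 0.3, 0.8]
finger_gap: 72.1
gripper_force: 0.0
from [446.   44.5 112.8] yaw 180.1 -> J6 end -1 tilt [ 0.0031 -0.0003]
[[[-0.22,0.76,0.02,0,0,-1.1,1],[-0.44,1.55,0.05,0,0,-2.3,1],[-0.65,2.35,0.07,0,0,-3.5,1],[-0.67,2.39,0.07,0,0,-3.4,1],[-0.7,2.42,0.07,0,0,-3.5,1],[-0.72,2.47,0.07,0,0,-3.4,1],[-0.74,2.5,0.07,0,0,-3.5,1],[-0.77,2.53,0.07,0,0,-3.4,1],[-0.79,2.57,0.08,0,0,-3.5,1],[-0.83,2.61,0.07,0,0,-3.4,1],[-0.85,2.64,0.07,0,0,-3.5,1],[-0.6,1.77,0.04,0,0,-2.3,1],[-0.31,0.89,0.03,0,0,-1.1,1]]]
```

```bash
python3 -m jog '[[[-0.22,0.8,0,0,0,-1.1,1],[-0.44,1.6,0,0,0,-2.3,1],[-0.65,2.4,0,0,0,-3.5,1],[-0.7,2.4,0,0,0,-3.5,1],[-0.7,2.4,0.1,0,0,-3.5,1],[-0.7,2.5,0.1,0,0,-3.5,1],[-0.7,2.5,0.1,0,0,-3.5,1],[-0.8,2.5,0.1,0,0,-3.5,1],[-0.8,2.6,0.1,0,0,-3.5,1],[-0.8,2.6,0.1,0,0,-3.4,1],[-0.9,2.6,0.1,0,0,-3.4,1],[-0.6,1.7,0.1,0,0,-2.3,1],[-0.3,0.9,0,0,0,-1.1,1],[0,0,0,0,0,0,1]]]'; python3 - <<'E'
from h import *
import pickle
c=shot('wrist');pickle.dump(c,open('w3.pkl','wb'));save(c,'w3.png',scale=1.5)
for P in([440,327,84],[440,327,68],[440,327,22]):print(proj(c,P)*1.5)
E
python3 plan.py 440 327 44 218 6 1
```

```text
t: 9.35
eef_pos: [437.8, 328.5, 101.3]
ee_rot: [-0.328, 0.945, -0.0, -0.001]
contact_force: [-0.2, 0.3, -0.4]
finger_gap: 85.4
gripper_force: 0.0
[385.51042326 357.48442011]
[386.1547866  338.99034987]
[387.54697311 299.03277696]
from [438.2 327.7 101.5] yaw 218.2 -> J6 end -1 tilt [-0.0008 -0.0009]
[[[-0.01,-0.01,0.48,0,0,0,1],[-0.01,-0.03,0.96,0,0,0.1,1],[-0.03,-0.04,1.43,0,0,0,1],[-0.02,-0.05,1.44,0,0,0.1,1],[-0.02,-0.02,0.96,0,0,0,1],[-0.01,-0.02,0.48,0,0,0,1]]]
```

View pics/w3.png

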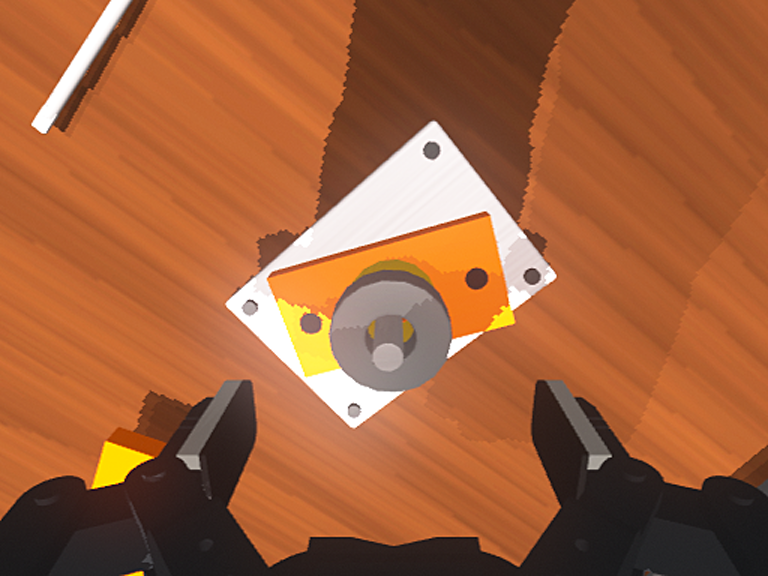

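The stud top is at (387,356) against a predicted (385,357), and the spacer centre is at about (392,336). hub_stud's holes are at (312,322) and (477,279). All well aligned.

```bash
python3 -m jog '[[[0,0.05,0.6,0,0,0,1],[0,0.05,1.5,0,0,0,0.9],[0,0,1.5,0,0,0,0.9],[0,0,1.4,0,0,0,0.85],[0,0,0.7,0,0,0,0.8],[0,0,0,0,0,0,0.6],[0,0,0,0,0,0,0.5],[0,0,0,0,0,0,0.4],[0,0,0,0,0,0,0.4],[0,0,0,0,0,0,0.4]]]' 40; python3 - <<'E'
from h import *
import pickle
c=pickle.load(open('w3.pkl','rb'))
a,b=[onplane(c,np.array(p)/1.5,22) for p in((312,322),(477,279))];d=b-a;print((a+b)/2,np.degrees(np.arctan2(d[1],d[0])))
E
```

```text
t: 10.4
eef_pos: [438.5, 328.7, 45.6]
ee_rot: [-0.327, 0.945, 0.0, 0.0]
contact_force: [0.2, -0.1, -1.0]
finger_gap: 49.0
gripper_force: 41.3
[439.01026185 329.75440293  22.        ] 143.87223723625246
```

```bash
python3 -m jog '[[[0,0,-0.6,0,0,0,0.4],[0,0,-1.8,0,0,0,0.4],[0,0,-1.8,0,0,0,0.4],[0,0,-0.9,0,0,0,0.4]]]' 40;  python3 plan.py 445 -44 75 175 14 0.4
```

```text
t: 10.8
eef_pos: [439.0, 329.0, 98.1]
ee_rot: [-0.327, 0.945, 0.0, 0.001]
contact_force: [0.2, 0.1, -0.4]
finger_gap: 48.9
gripper_force: 41.4
from [439.  329.   98.1] yaw 218.2 -> J6 end -1 tilt [0.0023 0.0011]
[[[0.32,-1.12,0.06,0,0,1.2,0.4],[0.66,-2.21,0.13,0,0,2.4,0.4],[1.02,-3.26,0.2,0,0,3.6,0.4],[1.02,-3.21,0.19,0,0,3.6,0.4],[1.01,-3.16,0.19,0,0,3.6,0.4],[1,-3.11,0.19,0,0,3.6,0.4],[1,-3.06,0.2,0,0,3.6,0.4],[0.99,-3,0.19,0,0,3.6,0.4],[0.98,-2.96,0.19,0,0,3.6,0.4],[0.99,-2.9,0.19,0,0,3.6,0.4],[0.97,-2.86,0.2,0,0,3.6,0.4],[0.97,-2.8,0.19,0,0,3.6,0.4],[0.63,-1.84,0.13,0,0,2.4,0.4],[0.3,-0.92,0.06,0,0,1.2,0.4]]]
```

```bash
python3 -m jog '[[[0.3,-1.1,0.1,0,0,1.2,0.4],[0.7,-2.2,0.1,0,0,2.4,0.4],[1,-3.3,0.2,0,0,3.6,0.4],[1,-3.2,0.2,0,0,3.6,0.4],[1,-3.2,0.2,0,0,3.6,0.4],[1,-3.1,0.2,0,0,3.6,0.4],[1,-3.1,0.2,0,0,3.6,0.4],[1,-3,0.2,0,0,3.6,0.4],[1,-3,0.2,0,0,3.6,0.4],[1,-2.9,0.2,0,0,3.6,0.4],[1,-2.9,0.2,0,0,3.6,0.4],[1,-2.8,0.2,0,0,3.6,0.4],[0.6,-1.8,0.1,0,0,2.4,0.4],[0.3,-0.9,0.5,0,0,1.2,0.4],[0,0,1.5,0,0,0,0.4],[0,0,2,0,0,0,0.4],[0,0,2,0,0,0,0.4],[0,0,0.7,0,0,0,0.4],[0,0,0,0,0,0,0.4]]]' 40
```

```text
t: 12.7
eef_pos: [442.7, -44.9, 4.9]
ee_rot: [0.044, 0.999, 0.0, -0.002]
contact_force: [-0.7, 0.4, -0.5]
finger_gap: 48.5
gripper_force: 41.4
```

```bash
python3 -m jog '[[[0,0,0.3,0,0,0,0.4],[0,0,0,0,0,0,0.5],[0,0,0,0,0,0,0.65],[0,0,0,0,0,0,0.7],[0,0,-1.5,0,0,0,0.7],[0,0,-3,0,0,0,0.7],[0,0,-2.5,0,0,0,1]]]' 40; python3 plan.py 619 -248 125 194 10 1
```

```text
t: 13.4
eef_pos: [444.0, -45.3, 74.4]
ee_rot: [0.044, 0.999, -0.0, 0.0]
contact_force: [0.9, 0.0, -0.6]
finger_gap: 72.5
gripper_force: 0.0
from [444.  -45.3  74.4] yaw 175.0 -> J6 end -36 tilt [ 0.0001 -0.0001]
[[[-0.91,-0.54,-0.21,0,0,-0.8,1],[-1.78,-1.18,-0.42,0,0,-1.6,1],[-2.55,-1.99,-0.63,0,0,-2.3,1],[-2.38,-2.27,-0.64,0,0,-2.4,1],[-2.18,-2.54,-0.63,0,0,-2.4,1],[-1.94,-2.8,-0.63,0,0,-2.4,1],[-1.68,-3.02,-0.63,0,0,-2.3,1],[-1.4,-3.22,-0.64,0,0,-2.4,1],[-0.76,-2.25,-0.42,0,0,-1.6,1],[-0.32,-1.16,-0.21,0,0,-0.8,1]]]
```

```bash
python3 -m jog '[[[-0.9,-0.5,-0.2,0,0,-0.8,1],[-1.8,-1.2,-0.4,0,0,-1.6,1],[-2.6,-2,-0.6,0,0,-2.3,1],[-2.4,-2.3,-0.6,0,0,-2.4,1],[-2.2,-2.5,-0.6,0,0,-2.4,1],[-1.9,-2.8,-0.6,0,0,-2.4,1],[-1.7,-3,-0.6,0,0,-2.3,1],[-1.4,-3.2,-0.6,0,0,-2.4,1],[-0.8,-2.3,-0.4,0,0,-1.6,1],[-0.3,-1.2,-0.2,0,0,-0.8,1],[0,0,0,0,0,0,1]]]'; python3 - <<'E'
from h import *
import pickle
c=shot('wrist');pickle.dump(c,open('w4.pkl','wb'))
t=shot('top');pickle.dump(t,open('top2.pkl','wb'))
a=c['img'];b=t['img'][140:300,130:386]
b=cv2.resize(b,(512,320),interpolation=cv2.INTER_CUBIC)
im=np.vstack([cv2.resize(a,(400,300)),cv2.resize(b,(400,250))])
cv2.imwrite('pics/w4.png',im[:,:,::-1])
print(proj(c,[619,-248,42])*400/512)
E
```

```text
t: 14.5
eef_pos: [621.1, -250.5, 120.3]
ee_rot: [-0.121, 0.993, -0.0, 0.0]
contact_force: [-0.9, -0.4, -0.2]
finger_gap: 85.5
gripper_force: 0.0
[207.11794743 153.92900353]
```

View pics/w4.png

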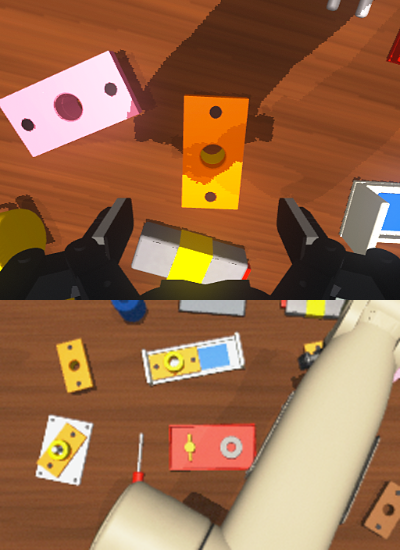

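The wrist half shows hub R with its bore at (213,156) and holes at (216,112) and (210,197). The pink look-alike is to the left, at (68,106). The top half shows the nut (190,447) and the spacer (231,447) lying in the dish.

```bash
python3 - <<'E'
from m import *
import pickle
c=pickle.load(open('w4.pkl','rb'))
k=1.28
pts=[onplane(c,np.array(p)*k,42) for p in((216,112),(210,197),(213,153))]
d=pts[0]-pts[1];print('R holes mid',(pts[0]+pts[1])/2,'bore',pts[2],np.degrees(np.arctan2(d[1],d[0])))
cor=np.array([onplane(c,np.array(p)*k,42)[:2] for p in((183,95),(249,98),(238,209),(182,206))],np.float32);print(cv2.minAreaRect(cor))
hsv=cv2.cvtColor(c['img'],cv2.COLOR_RGB2HSV);m=cv2.inRange(hsv,(9,190,190),(32,255,255));m[:,:225]=0;m[:110]=0;m[275:]=0;m[:,330:]=0
m=cv2.morphologyEx(m,cv2.MORPH_CLOSE,np.ones((5,5)))
cs,_=cv2.findContours(m,cv2.RETR_EXTERNAL,cv2.CHAIN_APPROX_NONE)
q=max(cs,key=cv2.contourArea);print(cv2.boundingRect(q),plane_rect(c,q,42))
# nut/spacer/tray from top for reference
t=pickle.load(open('top2.pkl','rb'))
def top(p,z): return onplane(t,np.array([p[0]/400*256+130,(p[1]-300)/250*160+140]),z)
print('crown first',top((174,362),46))
E
python3 plan.py 619 -248 40 193 6 1
```

```text
R holes mid [ 620.61462897 -242.10466444   42.        ] bore [ 616.79605389 -242.92674108   42.        ] -169.2892870911304
((620.1088256835938, -242.44895935058594), (110.24102020263672, 56.9846076965332), 11.386445045471191)
(232, 123, 87, 146) [ 620.4 -241.6  110.5   58.7   11.2]
crown first [628.27153599  75.78053559  46.        ]
from [ 619.8 -248.1  120.2] yaw 194.0 -> J6 end -35 tilt [-0.0012  0.0009]
[[[0.01,0,0.67,0,0,0.1,1],[0.01,0.01,1.33,0,0,0.1,1],[0.01,0.01,2.01,0,0,0.3,1],[0.02,0,2,0,0,0.2,1],[0.01,0.01,1.34,0,0,0.2,1],[0.01,0,0.67,0,0,0.1,1]]]
```

```bash
python3 plan.py 620.4 -242 11 191 7 1
```

```text
from [ 619.8 -248.1  120.2] yaw 194.0 -> J6 end -32 tilt [-0.0012  0.0009]
[[[-0.01,0.04,0.73,0,0,0.2,1],[-0.03,0.08,1.45,0,0,0.4,1],[-0.04,0.11,2.19,0,0,0.6,1],[-0.04,0.12,2.18,0,0,0.6,1],[-0.04,0.12,2.18,0,0,0.6,1],[-0.03,0.08,1.46,0,0,0.4,1],[-0.01,0.04,0.73,0,0,0.2,1]]]
```

```bash
python3 -m jog '[[[0,0.05,0.7,0,0,0.2,1],[-0.05,0.1,1.5,0,0,0.4,1],[-0.05,0.1,2.2,0,0,0.6,1],[-0.05,0.1,2.2,0,0,0.6,1],[0,0.1,2.2,0,0,0.6,1],[0,0.1,1.4,0,0,0.4,1],[0,0.05,0.7,0,0,0.2,1],[0,0,0,0,0,0,0.8],[0,0,0,0,0,0,0.7],[0,0,0,0,0,0,0.6],[0,0,0,0,0,0,0.5],[0,0,0,0,0,0,0.5],[0,0,0,0,0,0,0.5]]]' 50
```

```text
t: 15.9
eef_pos: [621.3, -242.7, 13.6]
ee_rot: [-0.096, 0.995, -0.001, 0.001]
contact_force: [-0.5, -0.5, 5.9]
finger_gap: 55.0
gripper_force: 53.7
```

```bash
python3 -m jog '[[[0,0,-0.5,0,0,0,0.5],[0,0,-2,0,0,0,0.5],[0,0,-3,0,0,0,0.5],[0,0,-3,0,0,0,0.5],[0,0,-1.5,0,0,0,0.5]]]' 50;  python3 plan.py 647.5 -4 125 280.5 14 0.5
```

```text
t: 16.4
eef_pos: [621.0, -242.6, 114.9]
ee_rot: [-0.096, 0.995, -0.001, 0.001]
contact_force: [0.5, -0.1, -0.9]
finger_gap: 54.8
gripper_force: 53.3
from [ 621.  -242.6  114.9] yaw 191.0 -> J6 end -101 tilt [ 0.0022 -0.0014]
[[[-0.31,0.6,-0.03,0,0,-2.5,0.5],[-0.67,1.19,-0.05,0,0,-5,0.5],[-1.09,1.71,-0.09,0,0,-7.4,0.5],[-1.26,1.59,-0.08,0,0,-7.5,0.5],[-1.41,1.45,-0.09,0,0,-7.4,0.5],[-1.54,1.31,-0.08,0,0,-7.5,0.5],[-1.66,1.14,-0.09,0,0,-7.5,0.5],[-1.76,0.97,-0.08,0,0,-7.4,0.5],[-1.84,0.79,-0.08,0,0,-7.5,0.5],[-1.91,0.6,-0.09,0,0,-7.4,0.5],[-1.95,0.4,-0.08,0,0,-7.5,0.5],[-1.98,0.21,-0.09,0,0,-7.4,0.5],[-1.33,0,-0.05,0,0,-5,0.5],[-0.66,-0.04,-0.03,0,0,-2.5,0.5]]]
```

```bash
python3 plan.py 647.5 -4 125 100.5 14 0.5
```

```text
from [ 621.  -242.6  114.9] yaw 191.0 -> J6 end 79 tilt [ 0.0022 -0.0014]
[[[-0.31,0.6,-0.03,0,0,2.5,0.5],[-0.56,1.24,-0.05,0,0,5,0.5],[-0.62,1.94,-0.09,0,0,7.6,0.5],[-0.29,2.01,-0.08,0,0,7.5,0.5],[0.03,2.02,-0.09,0,0,7.6,0.5],[0.36,1.99,-0.08,0,0,7.5,0.5],[0.67,1.89,-0.09,0,0,7.5,0.5],[0.97,1.76,-0.08,0,0,7.6,0.5],[1.24,1.58,-0.08,0,0,7.5,0.5],[1.47,1.35,-0.09,0,0,7.6,0.5],[1.67,1.09,-0.08,0,0,7.5,0.5],[1.82,0.81,-0.09,0,0,7.6,0.5],[1.28,0.34,-0.05,0,0,5,0.5],[0.65,0.11,-0.03,0,0,2.5,0.5]]]
```

```bash
python3 -m jog '[[[-0.3,0.6,0,0,0,2.5,0.5],[-0.56,1.2,-0.1,0,0,5,0.5],[-0.6,1.9,-0.1,0,0,7.6,0.5],[-0.3,2,-0.1,0,0,7.5,0.5],[0,2,-0.1,0,0,7.6,0.5],[0.4,2,-0.1,0,0,7.5,0.5],[0.7,1.9,-0.1,0,0,7.5,0.5],[1,1.8,-0.1,0,0,7.6,0.5],[1.2,1.6,-0.1,0,0,7.5,0.5],[1.5,1.4,-0.1,0,0,7.6,0.5],[1.7,1.1,-0.1,0,0,7.5,0.5],[1.8,0.8,-0.1,0,0,7.6,0.5],[1.3,0.3,-0.1,0,0,5,0.5],[0.65,0.1,0,0,0,2.5,0.5],[0,0,0,0,0,0,0.5],[0,0,0,0,0,0,0.5]]]' 50; python3 - <<'E'
from h import *
import pickle
c=shot('wrist');pickle.dump(c,open('w5.pkl','wb'));save(c,'w5.png',scale=1.5);print(c['s']['eef_pos'])
for P in([629.5,77,46],[640,36.5,4],[647.5,-4,4]):print(proj(c,P)*1.5)
E
python3 plan.py 647.5 -4 25 100.5 7 0.5
```

```text
t: 18.0
eef_pos: [646.0, -3.3, 123.9]
ee_rot: [0.639, 0.769, -0.0, -0.0]
contact_force: [0.5, -0.1, -2.1]
finger_gap: 54.9
gripper_force: 53.3
[646.0254847   -3.30183097 123.85745057]
[387.14696978 124.79212548]
[393.70936464 205.56308269]
[393.56784721 278.0836424 ]
from [646.1  -3.6 123.9] yaw 100.5 -> J6 end 79 tilt [-0.0007 -0.0002]
[[[0,0.01,0.66,0,0,0,0.5],[-0.01,0.02,1.32,0,0,0,0.5],[-0.02,0.02,1.98,0,0,0,0.5],[-0.01,0.03,1.98,0,0,0,0.5],[-0.01,0.02,1.97,0,0,0,0.5],[-0.01,0.02,1.32,0,0,0,0.5],[0,0.01,0.66,0,0,0,0.5]]]
```

View pics/w5.png

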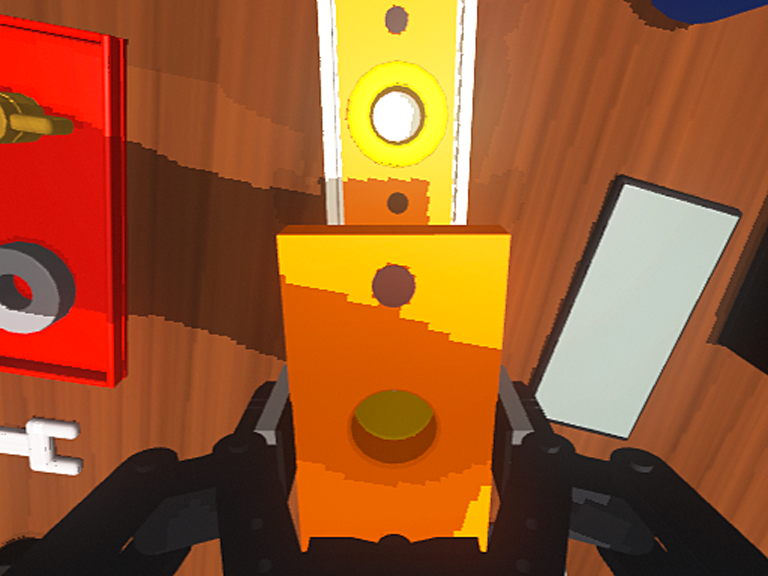

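Wrist view (×1.5 px): the held hub's bore is at (394,428), hole at (393,286), and far edge from (277,232) to (511,232). hub_first's crown centre is at (397,113), with flange holes at (397,19) and (398,203). The rails are on either side, left x≈318–340 and right ≈455–477. Next I measure everything relative to the tool.

```bash
python3 - <<'E'
from h import *
import pickle
c=pickle.load(open('w5.pkl','rb'));s=c['s'];p=s['eef_pos'];Rt=R.from_quat(s['ee_rot']).as_matrix()
def o(u,z):
    P=onplane(c,np.array(u)/1.5,z);return np.round(P[:2],1),np.round((Rt.T@(P-p))[:2],1)
for n,u,z in(('crown',(397,113),46),('bore rim',(397,115),46),('hole1',(397,19),16),('hole2',(398,203),16),('held bore',(393,428),p[2]+28.4),('held hole',(393,286),p[2]+28.4),('edgeL',(277,234),p[2]+28.4),('edgeR',(511,234),p[2]+28.4)):print(n,*o(u,z))
g=c['img'].astype(int)
for r in(5,20,40,60,80,100,110):
    row=g[r,190:340].min(1);w=np.where(row>150)[0]+190;print(r,w[w<240],w[w>285])
E
```

```text
crown [632.8  82.5] [86.8  2.8]
bore rim [632.9  81.7] [86.   2.8]
hole1 [625.3 123. ] [127.9   2.9]
hole2 [641.6  40.1] [43.5  3.7]
held bore [6.465e+02 1.000e-01] [3.3 1. ]
held hole [638.9  40.8] [44.6  1. ]
edgeL [609.1  48.6] [ 57.8 -26.8]
edgeR [664.3  58.9] [57.8 29.3]
5 [212 213 214 215 216 217 218 219 220 221 222 223] [304 305 306 307 310 311 312 313 314 315 316 317]
20 [212 213 214 215 216 217 218 219 220 221 222 223 224] [304 305 306 307 309 310 311 312 313 314 315 316]
40 [214 215 216 217 218 219 220 221 222 223 224] [303 304 305 306 308 309 310 311 312 313 314 315]
60 [214 215 216 217 218 219 220 221 222 223 224 225] [303 304 305 307 308 309 310 311 312 313 314]
80 [215 216 217 218 219 220 221 222 223 224 225 226] [303 304 306 307 308 309 310 311 312 313]
100 [216 217 218 219 220 221 222 223 224 225 226 227] [302 303 306 307 308 309 310 311 312]
110 [216 217 218 219 220 221 222 223 224 225 226 227] [301 302 303 305 306 307 308 309 310 311 312]
```

```bash
python3 -m jog '[[[0.05,0.1,0.8,0,0,0,0.5],[0.05,0.1,1.5,0,0,0.3,0.5],[0.03,0,2,0,0,0.2,0.5],[0,0,2,0,0,0,0.5],[0,0,1.8,0,0,0,0.5],[0,0,1,0,0,0,0.5],[0,0,0.5,0,0,0,0.5],[0,0,0,0,0,0,0.5]]]' 50
```

```text
t: 18.85
eef_pos: [647.7, -1.8, 27.5]
ee_rot: [0.643, 0.766, -0.0, -0.0]
contact_force: [-0.9, 0.7, -1.8]
finger_gap: 55.1
gripper_force: 53.2
```

```bash
python3 -m jog '[[[0,0,0.35,0,0,0,0.5],[0,0,0.25,0,0,0,0.5],[0,0,0.15,0,0,0,0.5],[0,0,0.1,0,0,0,0.5],[0,0,0,0,0,0,0.5]]]' 50; python3 -c "
from h import *;s=telemetry.state();print(s['contact_force'],s['eef_pos'])"
```

```text
t: 19.35
eef_pos: [648.1, -1.6, 19.8]
ee_rot: [0.643, 0.766, 0.0, 0.0]
contact_force: [-0.1, -0.6, -1.7]
finger_gap: 55.1
gripper_force: 53.3
[-0.11709812 -0.55917734 -1.72889668] [648.12662828  -1.5673561   19.75575543]
```

```bash
python3 -m jog '[[[0,0,0.1,0,0,0,0.5],[0,0,0.1,0,0,0,0.5],[0,0,0,0,0,0,0.5]]]' 50
```

```text
t: 19.65
eef_pos: [648.2, -1.6, 17.7]
ee_rot: [0.643, 0.766, 0.0, 0.0]
contact_force: [-1.1, -0.1, -1.8]
finger_gap: 55.0
gripper_force: 53.3
```

```bash
python3 -m jog '[[[0,0,0.1,0,0,0,0.5],[0,0,0,0,0,0,0.5]]]' 50; python3 -m jog '[[[0,0,0.1,0,0,0,0.5],[0,0,0,0,0,0,0.5]]]' 50
```

```text
t: 19.85
eef_pos: [648.2, -1.6, 17.6]
ee_rot: [0.643, 0.766, 0.0, 0.0]
contact_force: [-2.4, -0.0, 4.9]
finger_gap: 55.5
gripper_force: 53.8
t: 20.05
eef_pos: [648.2, -1.6, 17.6]
ee_rot: [0.643, 0.766, 0.0, 0.0]
contact_force: [-4.2, 0.3, 10.6]
finger_gap: 55.0
gripper_force: 54.5
```

```bash
python3 -m jog '[[[0,0,-0.15,0,0,0,0.5],[0,0,0,0,0,0,0.65],[0,0,0,0,0,0,0.8],[0,0,0,0,0,0,0.85],[0,0,-1,0,0,0,0.9],[0,0,-3,0,0,0,0.9],[0,0,-4,0,0,0,1],[0,0,-3,0,0,0,1],[0,0,-1,0,0,0,1],[0,0,0,0,0,0,1]]]' 50; python3 - <<'E'
from h import *
import pickle
c=shot('wrist');pickle.dump(c,open('w6.pkl','wb'));save(c,'w6.png',scale=1.5)
E
python3 plan.py 439.3 328.5 110 143.9 14 1
```

```text
t: 21.05
eef_pos: [649.5, -1.8, 139.6]
ee_rot: [0.643, 0.766, 0.001, 0.002]
contact_force: [-0.6, -0.2, -0.4]
finger_gap: 85.4
gripper_force: 0.0
from [648.4  -1.7 137.5] yaw 100.0 -> J6 end 73 tilt [ 0.0011 -0.0002]
[[[1.19,-0.08,0.08,0,0,-1.2,1],[2.36,-0.18,0.15,0,0,-2.5,1],[3.5,-0.27,0.23,0,0,-3.6,1],[3.47,-0.25,0.23,0,0,-3.7,1],[3.42,-0.22,0.23,0,0,-3.6,1],[3.38,-0.19,0.22,0,0,-3.7,1],[3.34,-0.17,0.23,0,0,-3.7,1],[3.29,-0.14,0.23,0,0,-3.6,1],[3.26,-0.13,0.23,0,0,-3.7,1],[3.21,-0.09,0.23,0,0,-3.6,1],[3.16,-0.08,0.23,0,0,-3.7,1],[3.13,-0.06,0.23,0,0,-3.6,1],[2.06,0,0.15,0,0,-2.5,1],[1.02,0.01,0.08,0,0,-1.2,1]]]
```

View pics/w6.png

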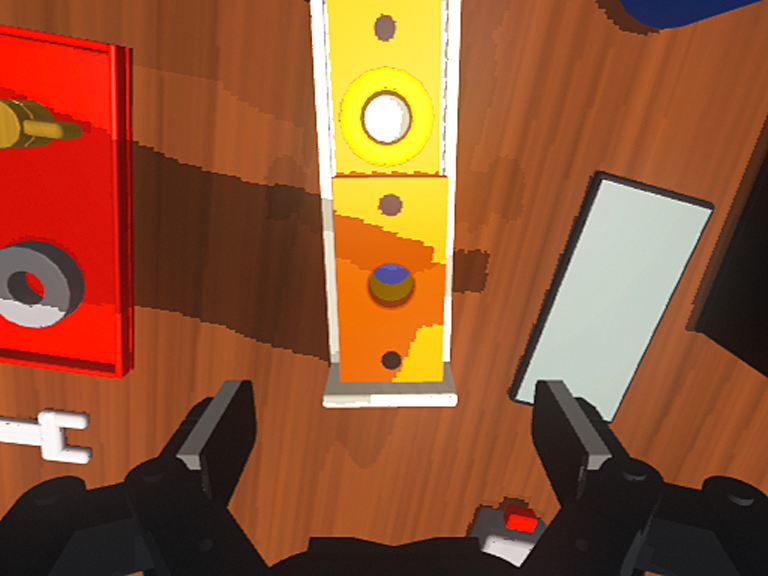

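The tray shows hub A sitting level: holes (391,204) and (391,360), bore (391,288). hub_first's crown is at (386,117), and the end-wall top runs along about y=393–405.

```bash
cat > chk.py <<'E'
from h import *
import pickle
c=pickle.load(open('w6.pkl','rb'));s=c['s'];p=s['eef_pos'];Rt=R.from_quat(s['ee_rot']).as_matrix()
print(p,np.degrees(np.arctan2(Rt[1,0],Rt[0,0])))
def o(u,z):
    P=onplane(c,np.array(u)/1.5,z);return np.round(P[:2],1),np.round((Rt.T@(P-p))[:2],1)
for n,u,z in(('crown',(386,116),46),('hole1 first',(385,27),16),('A h1',(391,204),46),('A h2',(391,360),46),('A bore',(391,286),46),('wall L',(323,405),50),('wall R',(457,405),50),('A nearL',(342,382),46),('A nearR',(444,382),46),('A farL',(332,177),46),('A farR',(448,177),46)):print(n,*o(u,z))
g=c['img'].astype(int)
for r in(5,40,80,110,150,190,220):
    row=g[r,190:340].min(1);w=np.where(row>130)[0]+190;w=w[(w<232)|(w>290)];L,Rr=w[w<232],w[w>290]
    if len(L) and len(Rr):print(r,L.min(),Rr.max(),o(((L.min())*1.5,r*1.5),12)[1],o(((Rr.max()+1)*1.5,r*1.5),12)[1])
E
python3 chk.py
```

```text
[649.50602189  -1.75906723 139.566067  ] 100.00057983882371
crown [632.9  82.2] [85.7 -2.1]
hole1 first [625.2 122.9] [127.2  -2.8]
A h1 [642.2  42.9] [45.3  0.1]
A h2 [656.7 -40.4] [-39.1   0. ]
A bore [649.4   1.4] [3.2 0.1]
wall L [624.2 -71.9] [-64.6 -37.5]
wall R [697.  -59.3] [-64.8  36.4]
A nearL [632.5 -58.3] [-52.6 -27. ]
A nearR [687.8 -48.7] [-52.7  29.2]
A farL [612.2  50.7] [ 58.2 -28. ]
A farR [666.8  60.3] [58.2 27.4]
5 207 306 [136.4 -39.4] [136.5  34.3]
40 209 305 [112.9 -39.2] [112.9  34.6]
80 211 304 [ 84.1 -39.2] [84.1 35.1]
110 213 303 [ 61.  -38.7] [61.  35.3]
150 216 302 [ 28.1 -37.8] [28.  35.8]
190 217 300 [ -7.6 -38.5] [-7.7 35.5]
220 219 300 [-36.4 -38. ] [-36.6  36.6]
```

```bash
python3 -m jog '[[[1.2,-0.1,0.1,0,0,-1.2,1],[2.4,-0.2,0.1,0,0,-2.5,1],[3.5,-0.3,0.2,0,0,-3.6,1],[3.5,-0.25,0.2,0,0,-3.7,1],[3.4,-0.2,0.2,0,0,-3.6,1],[3.4,-0.2,0.2,0,0,-3.7,1],[3.3,-0.2,0.2,0,0,-3.7,1],[3.3,-0.1,0.2,0,0,-3.6,1],[3.3,-0.1,0.2,0,0,-3.7,1],[3.2,-0.1,0.2,0,0,-3.6,1],[3.2,-0.1,0.2,0,0,-3.7,1],[3.1,-0.1,0.3,0,0,-3.6,1],[2.1,0,0.2,0,0,-2.5,1],[1,0,0.1,0,0,-1.2,1],[0,0,0,0,0,0,1],[0,0,0,0,0,0,1]]]'; python3 - <<'E'
from h import *
import pickle
c=shot('wrist');pickle.dump(c,open('w7.pkl','wb'));save(c,'w7.png',scale=1.5)
for P in([439.3,328.5,84],[439.3,328.5,52],[439.3,328.5,22]):print(proj(c,P)*1.5)
E
python3 plan.py 439.3 328.5 22 143.9 6 1
```

```text
t: 22.7
eef_pos: [437.8, 328.8, 110.6]
ee_rot: [0.31, 0.951, -0.0, -0.0]
contact_force: [0.6, 0.1, 0.1]
finger_gap: 85.3
gripper_force: 0.0
[391.29192619 350.65731965]
[391.62223537 318.65920769]
[391.85795136 295.82464175]
from [438.3 328.6 110.8] yaw 143.8 -> J6 end 73 tilt [ 0.     -0.0004]
[[[-0.01,0,0.74,0,0,0,1],[-0.01,0.01,1.48,0,0,0,1],[-0.02,0.01,2.22,0,0,0,1],[-0.02,0.02,2.22,0,0,0,1],[-0.02,0,1.48,0,0,-0.1,1],[-0.01,0.01,0.74,0,0,0,1]]]
```

```bash
python3 -m jog '[[[0,0,0.8,0,0,0,1],[0,0,1.5,0,0,0,1],[0,0,2.2,0,0,0,1],[0,0,2.2,0,0,0,1],[0,0,1.5,0,0,-0.1,0.9],[0,0,0.6,0,0,0,0.8],[0,0,0,0,0,0,0.7],[0,0,0,0,0,0,0.55],[0,0,0,0,0,0,0.4],[0,0,0,0,0,0,0.35],[0,0,0,0,0,0,0.35],[0,0,0,0,0,0,0.35]]]' 60; python3 - <<'E'
from h import *
import pickle
c=pickle.load(open('w7.pkl','rb'));s=c['s'];p=s['eef_pos'];Rt=R.from_quat(s['ee_rot']).as_matrix()
g=c['img'].max(2);m=cv2.inRange(g,0,125);m[:120]=0;m[300:]=0
n,l,st,ce=cv2.connectedComponentsWithStats(m)
for i in range(1,n):
    if 40<st[i,4]<900 and abs(st[i,2]-st[i,3])<8: P=onplane(c,ce[i],22);print(st[i],np.round(ce[i]*1.5),np.round(P[:2],1),np.round((Rt.T@(P-p))[:2],1))
E
```

```text
t: 23.95
eef_pos: [438.7, 329.3, 24.2]
ee_rot: [0.309, 0.951, 0.001, 0.001]
contact_force: [0.3, -1.9, 6.4]
finger_gap: 43.0
gripper_force: 61.6
[255 135  14  15 164] [392. 213.] [405.3 353.6] [40.9  1. ]
[174 142  11  11  89] [268. 220.] [372.9 303.2] [ 37.4 -58.8]
[317 159  23  25 291] [493. 254.] [450.9 381.8] [20.6 50.7]
[  5 169  79  82 662] [ 68. 311.] [348.4 189.4] [  -9.9 -165.2]
```

```bash
python3 -m jog '[[[0,0,-0.4,0,0,0,0.35],[0,0,-1.5,0,0,0,0.35],[0,0,-2.5,0,0,0,0.35],[0,0,-2.5,0,0,0,0.35],[0,0,-2,0,0,0,0.35],[0,0,-0.7,0,0,0,0.35],[0,0,0,0,0,0,0.35]]]' 60;  python3 plan.py 647.4 2.7 122 100.3 15 0.35
```

```text
t: 24.65
eef_pos: [438.1, 329.4, 119.8]
ee_rot: [0.309, 0.951, 0.001, 0.0]
contact_force: [0.6, -0.3, -2.6]
finger_gap: 42.3
gripper_force: 61.3
from [438.1 329.4 119.8] yaw 144.0 -> J6 end 80 tilt [0.0013 0.0009]
[[[-0.94,-0.03,-0.01,0,0,1.1,0.35],[-1.88,-0.07,-0.01,0,0,2.3,0.35],[-2.86,-0.12,-0.01,0,0,3.3,0.35],[-2.9,-0.11,-0.02,0,0,3.4,0.35],[-2.93,-0.09,-0.02,0,0,3.3,0.35],[-2.97,-0.08,-0.01,0,0,3.4,0.35],[-3,-0.06,-0.02,0,0,3.4,0.35],[-3.05,-0.03,-0.02,0,0,3.3,0.35],[-3.07,-0.03,-0.02,0,0,3.4,0.35],[-3.12,0.01,-0.01,0,0,3.4,0.35],[-3.15,0.02,-0.02,0,0,3.3,0.35],[-3.19,0.04,-0.02,0,0,3.4,0.35],[-3.22,0.06,-0.01,0,0,3.3,0.35],[-2.17,0.08,-0.01,0,0,2.3,0.35],[-1.09,0.05,-0.01,0,0,1.1,0.35]]]
```

```bash
python3 -m jog '[[[-0.9,0,0,0,0,1.1,0.35],[-1.9,-0.1,0,0,0,2.3,0.35],[-2.9,-0.1,0,0,0,3.3,0.35],[-2.9,-0.1,0,0,0,3.4,0.35],[-2.9,-0.1,0,0,0,3.3,0.35],[-3,-0.1,0,0,0,3.4,0.35],[-3,-0.1,0,0,0,3.4,0.35],[-3.05,0,0,0,0,3.3,0.35],[-3.1,0,0,0,0,3.4,0.35],[-3.1,0,0,0,0,3.4,0.35],[-3.15,0,0,0,0,3.3,0.35],[-3.2,0,0,0,0,3.4,0.35],[-3.2,0.1,0,0,0,3.3,0.35],[-2.2,0.1,0,0,0,2.3,0.35],[-1.1,0.05,0,0,0,1.1,0.35],[0,0,0,0,0,0,0.35],[0,0,0,0,0,0,0.35]]]' 60; python3 - <<'E'
from h import *
import pickle
c=shot('wrist');pickle.dump(c,open('w8.pkl','wb'));save(c,'w8.png',scale=1.5);s=c['s'];p=s['eef_pos'];Rt=R.from_quat(s['ee_rot']).as_matrix()
print(p,np.degrees(np.arctan2(Rt[1,0],Rt[0,0])))
g=c['img'].max(2);m=cv2.inRange(g,0,135)
n,l,st,ce=cv2.connectedComponentsWithStats(m)
for i in range(1,n):
    if 40<st[i,4]<900 and abs(st[i,2]-st[i,3])<8 and 220<ce[i,0]<300: print(st[i],np.round(ce[i]*1.5),[np.round((Rt.T@(onplane(c,ce[i],z)-p))[:2],1) for z in(p[2]-2.2,16,46)])
E
```

```text
t: 26.35
eef_pos: [646.6, 2.3, 118.2]
ee_rot: [0.641, 0.768, -0.0, -0.001]
contact_force: [-0.2, -0.0, -1.4]
finger_gap: 42.7
gripper_force: 61.3
[646.5676185    2.28677546 118.24020038] 100.32530082311109
[250 163  23  22 385] [392. 261.] [array([42.5,  0.7]), array([14.3,  0.4]), array([22.8,  0.5])]
```

View pics/w8.png

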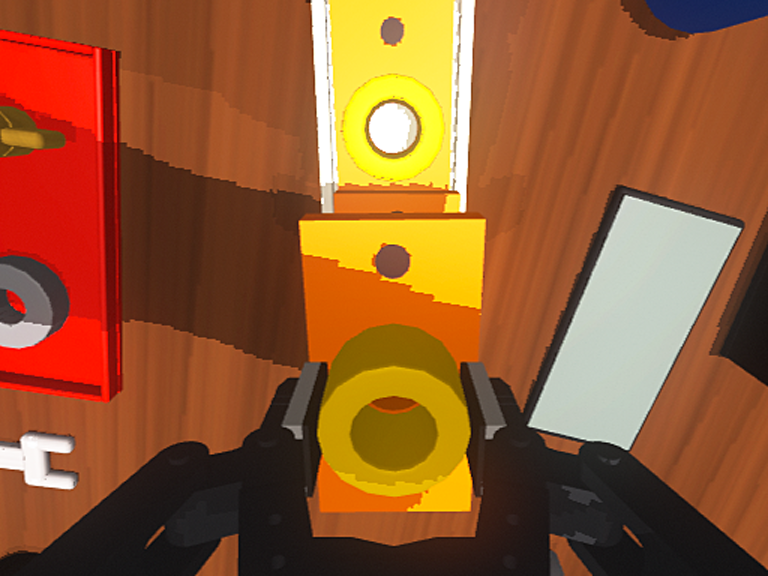

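The held hub_stud's hole is at (392,261), and its far edge runs (300,219)–(485,215). Part of hub A's end shows behind it, along (335,193)–(460,190). hub_first's crown is at (394,127). Next I check the offsets numerically.

```bash
python3 - <<'E'
from h import *
import pickle
c=pickle.load(open('w8.pkl','rb'));s=c['s'];p=s['eef_pos'];Rt=R.from_quat(s['ee_rot']).as_matrix()
def o(u,z):
    P=onplane(c,np.array(u),z);return np.round(P[:2],1),np.round((Rt.T@(P-p))[:2],1)
print('crown',o((394/1.5,127/1.5),46),'hole',o((392.5/1.5,31/1.5),16))
h=cv2.cvtColor(c['img'],cv2.COLOR_RGB2HSV);v=c['img'].astype(float)
# far edge of held flange top: biggest brightness step downwards per column
L=[];A=[]
for x in range(212,316,4):
    g=v[130:160,x,1]; d=np.diff(cv2.GaussianBlur(g.reshape(-1,1),(1,3),0).ravel());r=130+d.argmax()+1;L.append(o((x,r),p[2]-2.2)[1])
L=np.array(L);f=np.polyfit(L[:,1],L[:,0],1);print('held far edge x',f, 'deg',np.degrees(np.arctan(f[0])),np.median(L[:,0]))
# side edges of the held flange, rows 165..200
for r in (165,180,195,210):
    sat=(h[r,:,0]>12)&(h[r,:,0]<32)&(h[r,:,1]>180)&(v[r,:,0]>200);w=np.where(sat)[0];w=w[(w>185)&(w<340)];print(r,w.min(),w.max(),o((w.min(),r),p[2]-2.2)[1],o((w.max()+1,r),p[2]-2.2)[1])
E
```

```text
crown (array([633.4,  82.4]), array([81.1,  1.5])) hole (array([625.4, 122.6]), array([122.1,   0.9]))
held far edge x [1.24859875e-02 5.52562165e+01] deg 0.7153572123736952 55.1
165 200 322 [ 46.7 -27.5] [46.7 29.1]
180 203 321 [ 39.5 -26.5] [39.5 29.1]
195 204 320 [ 32.1 -26.5] [32.1 29.1]
210 206 317 [ 24.4 -26. ] [24.4 28.1]
```

```bash
python3 -m jog '[[[-0.1,0.1,0.5,0,0,0,0.35],[-0.05,0.03,1.2,0,0,0,0.35],[0,0,1.5,0,0,0,0.35],[0,0,1.2,0,0,0,0.35],[0,0,0.6,0,0,0,0.35],[0,0,0.2,0,0,0,0.35],[0,0,0.1,0,0,0,0.35],[0,0,0,0,0,0,0.35]]]' 60; python3 -m jog '[[[0,0,0.15,0,0,0,0.35],[0,0,0.15,0,0,0,0.35],[0,0,0,0,0,0,0.35]]]' 60
```

```text
t: 27.2
eef_pos: [649.2, 0.5, 66.6]
ee_rot: [0.641, 0.768, 0.0, 0.0]
contact_force: [0.6, 0.2, -2.5]
finger_gap: 42.4
gripper_force: 61.3
t: 27.5
eef_pos: [648.8, 0.5, 63.2]
ee_rot: [0.641, 0.768, 0.0, 0.0]
contact_force: [0.0, -0.0, -1.5]
finger_gap: 42.8
gripper_force: 61.3
```

```bash
python3 -m jog '[[[0.04,0,0.12,0,0,0,0.35],[0,0,0.1,0,0,0,0.35],[0,0,0,0,0,0,0.35]]]' 60; python3 -m jog '[[[0,0,0.1,0,0,0,0.35],[0,0,0,0,0,0,0.35]]]' 60;
```

```text
t: 27.8
eef_pos: [648.6, 0.9, 60.8]
ee_rot: [0.641, 0.768, -0.0, -0.0]
contact_force: [0.6, 0.3, -1.8]
finger_gap: 42.6
gripper_force: 61.3
t: 28.0
eef_pos: [648.9, 0.9, 60.3]
ee_rot: [0.641, 0.768, 0.0, 0.0]
contact_force: [-0.7, 1.1, -0.6]
finger_gap: 42.5
gripper_force: 61.4
```

```bash
python3 -m jog '[[[0,0,0.05,0,0,0,0.35],[0,0,0,0,0,0,0.35],[0,0,0,0,0,0,0.5],[0,0,0,0,0,0,0.65],[0,0,0,0,0,0,0.8],[0,0,-0.5,0,0,0,0.9],[0,0,-2,0,0,0,1],[0,0,-3.5,0,0,0,1],[0,0,-2,0,0,0,1],[0,0,0,0,0,0,1]]]' 60; python3 plan.py 624.5 299.5 130 195.2 14 1
```

```text
t: 29.0
eef_pos: [651.3, 0.6, 143.6]
ee_rot: [0.641, 0.768, 0.002, 0.003]
contact_force: [0.3, 0.1, 1.2]
finger_gap: 85.5
gripper_force: 0.0
from [6.513e+02 6.000e-01 1.436e+02] yaw 100.3 -> J6 end 10 tilt [ 0.007  -0.0009]
[[[0.78,0.25,0.04,0,0,-2.6,1],[1.54,0.55,0.07,0,0,-5.3,1],[2.27,0.96,0.12,0,0,-7.9,1],[2.17,1.19,0.11,0,0,-7.9,1],[2.06,1.41,0.11,0,0,-7.9,1],[1.91,1.61,0.12,0,0,-7.9,1],[1.75,1.81,0.11,0,0,-7.9,1],[1.57,1.98,0.11,0,0,-8,1],[1.37,2.14,0.12,0,0,-7.9,1],[1.15,2.28,0.11,0,0,-7.9,1],[0.92,2.39,0.11,0,0,-7.9,1],[0.68,2.49,0.12,0,0,-7.9,1],[0.28,1.71,0.07,0,0,-5.3,1],[0.08,0.86,0.04,0,0,-2.6,1]]]
```

```bash
python3 - <<'E'
from h import *
import pickle
t=pickle.load(open('top.pkl','rb'));s=pickle.load(open('side.pkl','rb'))
f=lambda x,y:np.array([x,y])/1.5
print(onplane(s,f(211,360),0),tri(t,f(310,199),s,f(199,277)))
E
python3 plan.py 560 160 150 150 7 1
```

```text
[764.12734713 177.47301629   0.        ] [760.34326031 175.41636183 165.70855985]
from [6.513e+02 6.000e-01 1.436e+02] yaw 100.3 -> J6 end 46 tilt [ 0.007  -0.0009]
[[[1.26,-0.25,-0.04,0,0,-3.3,1],[2.51,-0.43,-0.09,0,0,-6.6,1],[3.74,-0.4,-0.13,0,0,-10,1],[3.68,0.02,-0.12,0,0,-9.9,1],[3.6,0.41,-0.13,0,0,-10,1],[2.3,0.55,-0.09,0,0,-6.6,1],[1.12,0.37,-0.04,0,0,-3.3,1]]]
```

```bash
python3 plan.py 615 150 140 150 8 1
```

```text
from [6.513e+02 6.000e-01 1.436e+02] yaw 100.3 -> J6 end 44 tilt [ 0.007  -0.0009]
[[[0.87,0.05,0.02,0,0,-2.8,1],[1.72,0.14,0.04,0,0,-5.5,1],[2.56,0.38,0.06,0,0,-8.3,1],[2.49,0.64,0.06,0,0,-8.2,1],[2.41,0.89,0.06,0,0,-8.3,1],[2.28,1.12,0.06,0,0,-8.3,1],[1.43,0.92,0.04,0,0,-5.5,1],[0.67,0.5,0.02,0,0,-2.8,1]]]
```

```bash
python3 -m jog '[[[0.9,0.05,0,0,0,-2.8,1],[1.7,0.1,0,0,0,-5.5,1],[2.6,0.4,0,0,0,-8.3,1],[2.5,0.6,0,0,0,-8.2,1],[2.4,0.9,0,0,0,-8.3,1],[2.3,1.1,0,0,0,-8.3,1],[1.9,1.3,0,0,0,-7,1]]]'; python3 plan.py 624.5 299.5 125 195.2 8 1
```

```text
t: 29.7
eef_pos: [612.3, 149.7, 138.3]
ee_rot: [0.267, 0.964, -0.0, -0.001]
contact_force: [-0.0, -0.0, -0.6]
finger_gap: 85.5
gripper_force: 0.0
from [612.3 149.7 138.3] yaw 149.0 -> J6 end 10 tilt [-0.0016 -0.0002]
[[[0.27,0.76,0.07,0,0,-2.6,1],[0.51,1.54,0.15,0,0,-5.1,1],[0.64,2.38,0.22,0,0,-7.7,1],[0.42,2.46,0.22,0,0,-7.7,1],[0.18,2.52,0.22,0,0,-7.7,1],[-0.04,2.56,0.22,0,0,-7.7,1],[-0.21,1.71,0.15,0,0,-5.1,1],[-0.16,0.85,0.08,0,0,-2.6,1]]]
```

```bash
python3 -m jog '[[[0.5,1,0.1,0,0,-3.5,1],[0.6,1.7,0.1,0,0,-5.5,1],[0.6,2.4,0.2,0,0,-7.5,1],[0.4,2.4,0.2,0,0,-7.5,1],[0.1,2.4,0.2,0,0,-7.5,1],[-0.1,2.4,0.2,0,0,-7,1],[-0.2,1.5,0.2,0,0,-4,1],[-0.2,0.7,0.1,0,0,-2,1],[0,0,0,0,0,0,1],[0,0,0,0,0,0,1]]]'; python3 - <<'E'
from m import *
import pickle
c=shot('wrist');pickle.dump(c,open('w9.pkl','wb'));save(c,'w9.png',scale=1.5);s=c['s'];p=s['eef_pos']
print(p,proj(c,[624.5,299.5,42]))
for q in rects(c,(9,150,185),(32,255,255),1500,5): print(cv2.boundingRect(q),cv2.contourArea(q),plane_rect(c,q,42))
g=c['img'].max(2);m=cv2.inRange(g,0,135)
n,l,st,ce=cv2.connectedComponentsWithStats(m)
for i in range(1,n):
    if 60<st[i,4]<1500 and abs(st[i,2]-st[i,3])<8 and ce[i,1]<300: print(st[i],np.round(ce[i]),np.round(onplane(c,ce[i],42),1))
E
```

```text
t: 30.7
eef_pos: [626.1, 296.0, 126.0]
ee_rot: [-0.114, 0.993, -0.0, -0.0]
contact_force: [0.4, 0.7, 0.4]
finger_gap: 85.3
gripper_force: 0.0
[626.09627686 296.02902884 125.95119284] [266.13212552 195.41247457]
(140, 119, 222, 171) 14055.5 [639.6 300.6 143.  128.   47.6]
(0, 98, 41, 73) 1724.0 [620.9 117.1  50.9  29.4  10.4]
[259 132  15  15 178] [266. 139.] [583.7 289.6  42. ]
[263 240  13  12 118] [269. 246.] [664.9 311.3  42. ]
```

```bash
python3 plan.py 624.5 300.3 12 195 8 1
```

```text
from [626.3 295.8 126.2] yaw 193.1 -> J6 end 11 tilt [-0.0004 -0.0006]
[[[0,0.03,0.63,0,0,-0.1,1],[0.01,0.05,1.27,0,0,-0.2,1],[0.01,0.08,1.91,0,0,-0.3,1],[0.01,0.08,1.9,0,0,-0.3,1],[0.01,0.08,1.91,0,0,-0.4,1],[0.01,0.08,1.9,0,0,-0.3,1],[0.01,0.05,1.27,0,0,-0.2,1],[0,0.03,0.63,0,0,-0.1,1]]]
```

```bash
python3 -m jog '[[[0,0.05,0.6,0,0,-0.2,1],[0,0.05,1.3,0,0,-0.2,1],[0,0.1,1.9,0,0,-0.3,1],[0,0.1,1.9,0,0,-0.3,1],[0,0.1,1.9,0,0,-0.4,1],[0,0.05,1.9,0,0,-0.3,1],[0,0,1.3,0,0,-0.2,1],[0,0,0.6,0,0,0,0.9],[0,0,0,0,0,0,0.75],[0,0,0,0,0,0,0.65],[0,0,0,0,0,0,0.55],[0,0,0,0,0,0,0.5],[0,0,0,0,0,0,0.5]]]' 50;  python3 -m jog '[[[0,0,-0.5,0,0,0,0.5],[0,0,-2,0,0,0,0.5],[0,0,-3,0,0,0,0.5],[0,0,-3.5,0,0,0,0.5],[0,0,-3.5,0,0,0,0.5],[0,0,-2,0,0,0,0.5],[0,0,-0.5,0,0,0,0.5]]]' 50; python3 plan.py 615 150 150 149 8 0.5
```

```text
t: 32.05
eef_pos: [625.5, 301.1, 13.0]
ee_rot: [-0.131, 0.991, 0.0, 0.0]
contact_force: [0.6, 0.7, -0.2]
finger_gap: 55.2
gripper_force: 55.5
t: 32.75
eef_pos: [626.9, 301.7, 166.6]
ee_rot: [-0.131, 0.991, 0.001, 0.003]
contact_force: [-0.9, 0.6, -2.1]
finger_gap: 55.0
gripper_force: 55.3
from [626.9 301.7 166.6] yaw 195.1 -> J6 end 45 tilt [0.006 0.002]
[[[0.2,-0.86,0.09,0,0,2.6,0.5],[0.35,-1.71,0.19,0,0,5.1,0.5],[0.38,-2.56,0.27,0,0,7.7,0.5],[0.14,-2.56,0.28,0,0,7.7,0.5],[-0.1,-2.52,0.28,0,0,7.6,0.5],[-0.33,-2.47,0.28,0,0,7.7,0.5],[-0.37,-1.6,0.18,0,0,5.1,0.5],[-0.25,-0.78,0.09,0,0,2.6,0.5]]]
```

```bash
python3 plan.py 615 175 155 236 7 0.5
```

```text
from [626.9 301.7 166.6] yaw 195.1 -> J6 end -40 tilt [0.006 0.002]
[[[0.23,-0.85,0.08,0,0,-2.7,0.5],[0.56,-1.64,0.15,0,0,-5.5,0.5],[1.15,-2.32,0.24,0,0,-8.2,0.5],[1.53,-2.04,0.23,0,0,-8.1,0.5],[1.85,-1.7,0.23,0,0,-8.2,0.5],[1.4,-0.89,0.16,0,0,-5.5,0.5],[0.74,-0.36,0.07,0,0,-2.7,0.5]]]
```

```bash
python3 -m jog '[[[0.2,-0.9,0,0,0,-2.7,0.5],[0.6,-1.6,0,0,0,-5.5,0.5],[1.2,-2.3,0,0,0,-8,0.5],[1.5,-2,0,0,0,-8,0.5],[1.8,-1.7,0,0,0,-7,0.5],[1.4,-0.9,0,0,0,-5.5,0.5],[0.7,-0.4,0,0,0,-2.7,0.5]]]' 50; python3 plan.py 632.5 80.5 150 280.6 9 0.5
```

```text
t: 33.45
eef_pos: [611.8, 173.3, 161.2]
ee_rot: [-0.458, 0.889, 0.0, -0.001]
contact_force: [-0.9, -0.2, -0.9]
finger_gap: 54.8
gripper_force: 55.2
from [611.8 173.3 161.2] yaw 234.6 -> J6 end -93 tilt [-0.0024 -0.0008]
[[[0.28,-0.36,0.05,0,0,-2.2,0.5],[0.59,-0.68,0.11,0,0,-4.4,0.5],[0.98,-0.94,0.16,0,0,-6.5,0.5],[1.1,-0.81,0.16,0,0,-6.6,0.5],[1.2,-0.64,0.16,0,0,-6.6,0.5],[1.27,-0.48,0.16,0,0,-6.6,0.5],[1.33,-0.29,0.16,0,0,-6.5,0.5],[0.9,-0.08,0.1,0,0,-4.4,0.5],[0.46,0,0.06,0,0,-2.2,0.5]]]
```

```bash
python3 -m jog '[[[0.3,-0.4,0.1,0,0,-2.2,0.5],[0.6,-0.7,0.1,0,0,-4.4,0.5],[1,-0.9,0.2,0,0,-6.5,0.5],[1.1,-0.8,0.2,0,0,-6.6,0.5],[1.2,-0.6,0.2,0,0,-6.6,0.5],[1.3,-0.5,0.2,0,0,-6.6,0.5],[1.3,-0.3,0.2,0,0,-6.5,0.5],[0.9,-0.1,0.1,0,0,-4.4,0.5],[0.5,0,0.1,0,0,-2.2,0.5],[0,0,0,0,0,0,0.5],[0,0,0,0,0,0,0.5]]]' 50; python3 - <<'E'
from h import *
import pickle
c=shot('wrist');pickle.dump(c,open('w10.pkl','wb'));save(c,'w10.png',scale=1.5);s=c['s'];p=s['eef_pos'];Rt=R.from_quat(s['ee_rot']).as_matrix()
print(p,np.degrees(np.arctan2(Rt[1,0],Rt[0,0])))
g=c['img'].max(2);m=cv2.inRange(g,0,135)
n,l,st,ce=cv2.connectedComponentsWithStats(m)
for i in range(1,n):
    if 40<st[i,4]<1500 and abs(st[i,2]-st[i,3])<8 and 200<ce[i,0]<320: print(st[i],np.round(ce[i]*1.5),[np.round((Rt.T@(onplane(c,ce[i],z)-p))[:2],1) for z in(p[2]+29,58,88,46)])
E
```

```text
t: 34.55
eef_pos: [632.8, 81.4, 147.6]
ee_rot: [0.768, -0.64, -0.001, 0.0]
contact_force: [-0.2, 0.2, -0.7]
finger_gap: 54.8
gripper_force: 55.2
[632.76005636  81.44218635 147.58270639] -79.56726557632017
[252   2  16  18  89] [387.  12.] [array([103. ,  -2.5]), array([125.7,  -4. ]), array([120. ,  -3.6]), array([128. ,  -4.2])]
[254 135  14  15 162] [391. 213.] [array([61.1, -1.7]), array([39.9, -2.4]), array([45.3, -2.2]), array([37.8, -2.5])]
[248 176  29  28 644] [392. 285.] [array([43.3, -1.3]), array([ 3.7, -1.5]), array([13.7, -1.5]), array([-0.3, -1.6])]
```

View pics/w10.png

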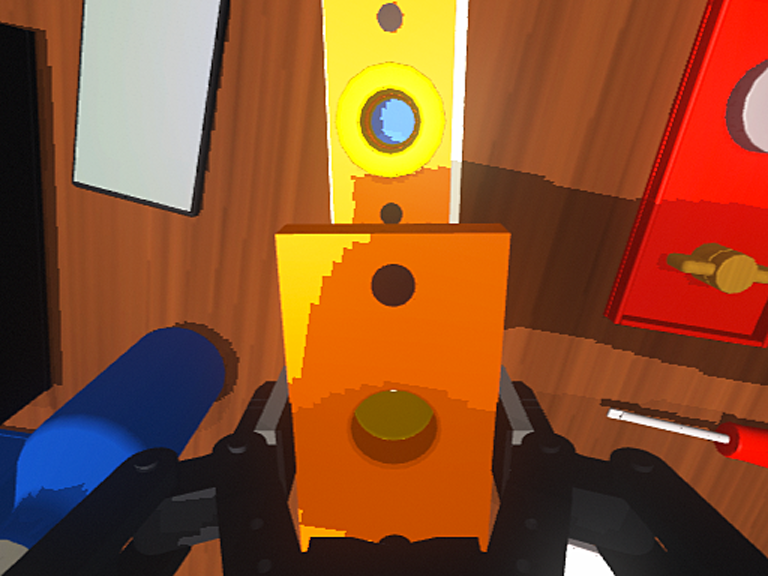

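The held hub's hole is at (392,285) and bore at (393,428). The seated hub_stud has its crown at (390,120) and holes at (390,17) and (391,213), square between the rails.

```bash
python3 - <<'E'
from h import *
import pickle
c=pickle.load(open('w10.pkl','rb'));s=c['s'];p=s['eef_pos'];Rt=R.from_quat(s['ee_rot']).as_matrix()
def o(u,z):
    P=onplane(c,np.array(u)/1.5,z);return np.round((Rt.T@(P-p))[:2],1)
print('stud crown',o((390.5,119.5),88),'far',o((390,17),58),'near',o((391.5,214),58))
print('held bore',o((393.5,425),p[2]+29),'hole',o((392.5,285.5),p[2]+29),'far L/R',o((275,234),p[2]+29),o((511,234),p[2]+29))
g=c['img'].astype(int)
for r in(10,40,80,110,140):
    row=g[r,190:340].min(1);w=np.where(row>150)[0]+190;R_=w[w>295];print(r,R_.min() if len(R_) else 0,R_.max() if len(R_) else 0,o(((R_.max()+1)*1.5,r*1.5),12))
E
```

```text
stud crown [82.3 -2.2] far [123.7  -2.5] near [39.5 -2. ]
held bore [ 2.8 -1. ] hole [43.1 -1.3] far L/R [ 56.  -29.3] [56. 27.]
10 304 311 [133.   36.9]
40 303 310 [112.1  37.1]
80 301 308 [82.4 36.9]
110 301 307 [58.7 37.2]
140 300 305 [33.5 36.6]
```

```bash
python3 -m jog '[[[-0.1,0.05,0.5,0,0,0,0.5],[-0.08,0.05,1.2,0,0,0,0.5],[0,0,1.6,0,0,0,0.5],[0,0,1.6,0,0,0,0.5],[0,0,1.4,0,0,0,0.5],[0,0,0.9,0,0,0,0.5],[0,0,0.5,0,0,0,0.5],[0,0,0.2,0,0,0,0.5],[0,0,0,0,0,0,0.5],[0,0,0,0,0,0,0.5]]]' 50
```

```text
t: 35.6
eef_pos: [632.6, 83.0, 70.2]
ee_rot: [0.769, -0.639, 0.001, -0.0]
contact_force: [-0.9, -0.2, -0.6]
finger_gap: 55.3
gripper_force: 55.2
```

```bash
python3 -m jog '[[[0,0.07,0.35,0,0,0,0.5],[0,0,0.3,0,0,0,0.5],[0,0,0.2,0,0,0,0.5],[0,0,0.1,0,0,0,0.5],[0,0,0,0,0,0,0.5]]]' 50;python3 -m jog '[[[0,0,0.07,0,0,0,0.5],[0,0,0,0,0,0,0.5]]]' 50
```

```text
t: 36.1
eef_pos: [631.2, 82.8, 59.7]
ee_rot: [0.769, -0.639, -0.0, 0.0]
contact_force: [-0.4, -0.2, -1.6]
finger_gap: 54.9
gripper_force: 55.2
t: 36.3
eef_pos: [631.4, 82.8, 59.3]
ee_rot: [0.769, -0.639, 0.0, 0.0]
contact_force: [-0.5, -0.0, -0.8]
finger_gap: 55.1
gripper_force: 55.2
```

```bash
python3 -m jog '[[[0,0,0.06,0,0,0,0.5],[0,0,0,0,0,0,0.5]]]' 50;python3 -m jog '[[[0,0,0.05,0,0,0,0.5],[0,0,0,0,0,0,0.5]]]' 50
```

```text
t: 36.5
eef_pos: [631.5, 82.8, 59.0]
ee_rot: [0.769, -0.639, 0.0, -0.0]
contact_force: [-0.4, -0.7, 0.9]
finger_gap: 55.1
gripper_force: 55.4
t: 36.7
eef_pos: [631.5, 82.8, 59.0]
ee_rot: [0.769, -0.639, 0.0, -0.0]
contact_force: [-1.7, 0.4, 4.8]
finger_gap: 55.2
gripper_force: 55.8
```

Contact, so the hub is seated. Back off the pressure, release, rise, and check with a numeric look.

```bash
python3 -m jog '[[[0,0,-0.06,0,0,0,0.5],[0,0,0,0,0,0,0.6],[0,0,0,0,0,0,0.75],[0,0,0,0,0,0,0.85],[0,0,-0.5,0,0,0,0.95],[0,0,-1.5,0,0,0,1],[0,0,-3,0,0,0,1],[0,0,-3.5,0,0,0,1],[0,0,-2,0,0,0,1],[0,0,0,0,0,0,1],[0,0,0,0,0,0,1],[0,0,0,0,0,0,1]]]'; python3 - <<'E'
from h import *
import pickle
c=shot('wrist');pickle.dump(c,open('w11.pkl','wb'));save(c,'w11.png',scale=1.5);s=c['s'];p=s['eef_pos'];Rt=R.from_quat(s['ee_rot']).as_matrix()
print(p,np.degrees(np.arctan2(Rt[1,0],Rt[0,0])))
m=cv2.inRange(c['img'].max(2),0,135)
n,l,st,ce=cv2.connectedComponentsWithStats(m)
for i in range(1,n):
    if 40<st[i,4]<1500 and abs(st[i,2]-st[i,3])<8 and 200<ce[i,0]<320: print(st[i],[np.round((Rt.T@(onplane(c,ce[i],z)-p))[:2],1) for z in(88,58)])
for P,n in(([631.5,82.8,88],'B'),([649.2,1,88],'S')):print(n,proj(c,P))
for n in('side','top'):t=shot(n);pickle.dump(t,open(n+'3.pkl','wb'))
# combined check picture: wrist + side + top crops
t=pickle.load(open('top3.pkl','rb'));s3=pickle.load(open('side3.pkl','rb'))
a=cv2.resize(c['img'],(400,300));b=cv2.resize(s3['img'][170:270,170:303],(400,300),interpolation=cv2.INTER_CUBIC);d=cv2.resize(t['img'][90:300,120:400],(400,300));
e=cv2.resize(s3['img'],(400,300))
cv2.imwrite('pics/final.png',np.vstack([np.hstack([a,b]),np.hstack([d,e])])[:,:,::-1])
E
```

```text
t: 37.9
eef_pos: [630.4, 82.8, 162.2]
ee_rot: [0.769, -0.639, -0.001, 0.001]
contact_force: [0.2, 0.2, 0.5]
finger_gap: 85.5
gripper_force: 0.0
[630.43613534  82.83584183 162.21574161] -79.49968462501086
[250   4  14  17  71] [array([121.1,  -4.9]), array([126.7,  -5.4])]
[253 133  15  16 192] [array([43.5, -2.6]), array([38.3, -2.8])]
[254 245  14  13 133] [array([-40.3,  -2.1]), array([-57.1,  -2.2])]
B [262.05156623 201.06177102]
S [258.10760298  77.11675686]
```

View pics/final.png

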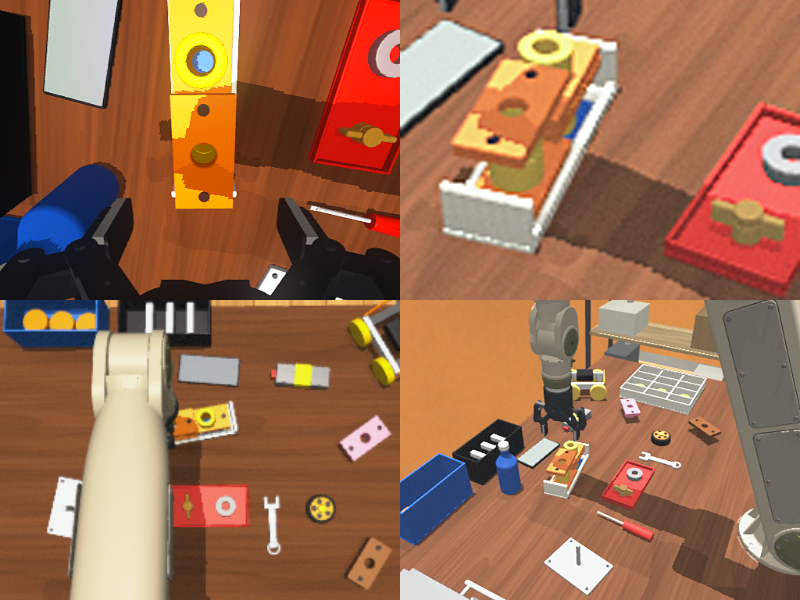

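The final picture shows both columns level: hub B's holes are at (203,110) and (204,197), and hub_stud's crown is at (201,60). The nut and spacer are in the dish, the stand is bare, and the bystanders haven't moved. The gripper is clear.

```bash
python3 -c "
from station import hand_in
print(hand_in())"
```

```text
the job is handed in; nothing more can be done
None
```

The job is handed in at about 38 s: the nut, then the spacer, went into the red dish before the hub came off the stud. All four hubs stand in the tray as two level interlocking columns, about 2 mm off the tray's centreline at most by my camera measurements, and the bystanders look unmoved.

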